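# Refit the coin tube rack

## Robot

A 6-joint arm with a two-finger parallel gripper is mounted at the origin on the work surface. World frame = base frame: x ahead of the robot, y to its left, z up, the work surface at z = 0. Lengths are in m, angles in rad, forces in N, time in s.
With the tool pointing down it reaches from about 0.4 to 0.825 m from the base axis. Payload 7 kg.
Tool frame: the origin (TCP) lies at the very end of the fingers, on their centre line; the grasp point (between the pads) lies behind it (ctrl.pinch_z is the z of the grasp point in the tool frame, in m); z points along the fingers, y is the direction in which the jaws open and shut (so a half turn about z gives the same grasp; the last joint's range is limited). The gripper opens to 88 mm and grips with 3 to 60 N. Pads are 19 mm wide; open, the fingers measure 130 mm over their backs; the gripper's body (78 mm by 193 mm) begins 47 mm behind the grasp point.
Start: joints at [1.486, 0.359, 0.012, 0, -1.224, -0.288], TCP at [0.246, 0.629, 0.227] pointing down, gripper open.
Joint ranges: [-3.07, 3.07], [-1.43, 2.12], [-1.02, 1.25], [-3.03, 1.67], [-3.05, -0], [-3.03, 3.03]. Speed limits (rad/s): [2.39, 2.39, 3.01, 3.14, 3.14, 3.14].

## Interface

Orientations are given as a unit quaternion [w, x, y, z].
In Python, from rig import ctrl gives the robot as it stands. The module is installed in compiled form; this text tells all that it offers.
- The arm moves only by the tool play_rows, never from a script. Its argument "plan" is text: rows parted by semicolons, each of 7 numbers parted by spaces: the shift along the tool's x, y, z in cm, then the turn, a rotation vector about the tool's x, y, z in rad, then the gripper command: -1 is fully open, 1 is shut, values between are in proportion. A call has 1 to 5 rows; each row is the pose to reach, as a shift and turn from the pose commanded when the call began, along the tool's axes at that moment; what a row does not reach only later rows make up. A row lasts 1/12 s, in which the tool goes at most 41.7 mm and 7.16 degrees, less where a joint would pass 70% of its speed; a pose out of reach is approached as far as the arm can. A call with a gripper value outside its range is refused whole. The fingers move at their own pace and stop on an object; the grip force is fixed at half the most. Time passes only in rows, so rows that repeat a pose let the fingers close. It gives the time, the measured TCP pose, the force and the opening at its end, in the units of the state.
- ctrl.read_state(): the state, without advancing time (a new reading comes with each control period).
- ctrl.get_image(name): name is "scene" or "top" or "wrist"; returns the picture (384x512x3 uint8, red, green, blue); there is no depth.
- ctrl.get_calibration(name): a dict with "K" (3x3 intrinsics, pixels), "k1" (the pictures are not rectified: a ray, as slopes to the right and down, at radius r is drawn at 1 + k1 r^2 times it, then the intrinsics apply), "R" (3x3) and "t" (3): a world point X has camera coordinates R X + t. Camera axes: x right, y down, z forward; pixel columns grow to the right and rows downward; lengths in m; the calibration is good to about 2 mm. A picture is of the moment at which its call begins: read the wrist's pose just before it. get_calibration takes no time and is no camera call; for the wrist camera it gives the pose at the moment of the call.
- ctrl.hand_in(): hands the job in, once; it reports no verdict.
The state is a dict: "time_s": time; "joints": joint angles; "joint_velocities": joint speeds; "joint_efforts": joint torques, N m; "ee_pos": TCP position; "tcp_rot": TCP orientation; "ft_force": force on the tool from outside, world axes, zero at the start; "moment": the same for the moment, N m; "finger_gap": finger opening in m.
Only numpy, scipy, OpenCV 4.12 (cv2) and the standard library are available. Lean on these libraries where they do the work, as an engineer would, in place of code of your own. Each camera call takes 0.05 s, during which the arm holds its last target.

## Task

Put the coin tube rack back in service: swing its retaining bar well aside, clear of the seat, lower (do not drop) the holed metal plate over the two locating pins so that it lies flush on the rack base, the larger pin hole on the thicker pin, and swing the bar back over the plate until it rests fully home in its catch. Then stand the widest of the three clear coin tubes upright in the plate's wide round opening, right down on the base. Leave the other tubes, the scale, the bell, the stamp and the sponge cup standing where they are.

Things in the scene. Friction and masses are not known exactly. Their poses are not given: they have to be found in the camera images.
- rack: Fixed dark steel base of the tube rack: slab 12 mm thick, 152 mm along x (-80 to +72), 190 mm along y (-105 to +85); origin on the counter (underside) under the centre of the plate's seat, z up. A seated plate has its origin at x 0, y 0, z +12 mm here, axes parallel. Bar's pivot pillar (22 mm across) at x -62, y +62.
- thick_pin (a point): Tip centre of the rack's thick steel locating pin: 14 mm diameter, 14 mm tall, chamfered, at x +28, y -80 mm of the rack; tip 26 mm above the counter.
- thin_pin (a point): Tip centre of the rack's thin steel locating pin: 10 mm diameter, 14 mm tall, chamfered, at x -28, y +80 mm of the rack; tip 26 mm above the counter.
- catch (a point): The bar's catch on the rack: the point where the closed bar's centre line lies under the catch's lip, at x +60, y +62 mm of the rack. A post stands on its -y side and a lip, top 47 mm above the counter, reaches over the bar towards +y; the bar swings in from +y.
- bar (a joint): Angle of the retaining bar about its upright pivot (rad): 0 = closed, resting in its catch (bar along the rack's +x, crossing the plate's seat at y +62 mm), growing as it swings anticlockwise seen from above, to 1.9 at most; a seated plate is cleared from about 1.3. It stays where it is left (light friction).
- bar_pivot (a point): Point on the bar's upright hinge axis, level with the bar's underside, 30.5 mm above the counter (a seated plate's top is at 28 mm).
- bar_knob (a point): Middle of the upright steel knob on the retaining bar, a pin 12 mm in diameter, 90 mm from the pivot; this point is 58.5 mm above the counter, the knob runs from 38.5 to 78.5 mm. The bar is of steel, 14 mm wide, 8 mm thick, reaching 128 mm from the pivot.
- plate: Loose aluminium plate, 84 mm along x, 190 along y, 16 thick, 0.45 kg; origin at the centre of its underside, z up. Through holes: pin hole 15.5 mm at x +28, y -80; pin hole 11.5 mm at x -28, y +80; wide opening 42.5 mm at x 0, y -56; narrow opening 28.5 mm at x 0, y +40. Central grip block 14 mm thick (x), 32 long (y), 16 to 58 mm above the underside.
- wide_opening (a point): Centre of the plate's wide round opening, level with the plate's underside.
- tube_wide: The widest clear plastic coin tube, 38 mm in diameter, 110 mm tall with a grey cap, closed, part filled with coins, standing upright; origin at the centre of its underside. About 0.25 kg.
- tube_mid: Clear coin tube of middle width, 29 mm in diameter, 110 mm tall, grey cap; origin at the centre of its underside. To be left alone.
- tube_narrow: Narrowest clear coin tube, 21 mm in diameter, 110 mm tall, grey cap; origin at the centre of its underside. To be left alone.
- scale: Squat brass coin scale on a wooden foot 110 x 140 mm, 94 mm tall; origin at the centre of its underside. To be left alone.
- bell: Chrome counter bell, 80 mm across, 54 mm tall; origin at the centre of its underside. To be left alone.
- stamp: Date stamp with a grey handle, foot 45 x 60 mm, 103 mm tall; origin at the centre of its underside. To be left alone.
- sponge_cup: Low black finger-sponge cup, 74 mm across, 25 mm tall; origin at the centre of its underside. To be left alone.
Not all that is in view belongs to the job. Several things have the shape of the rack; the one meant has the colours described above.

How it is judged:
On the way, in this order (a step that is already met when the one before it is completed fails the run):
1. the retaining bar is swung aside, clear of the plate's seat (value of joint bar above 1.2 rad), for 0.1 s.
2. the plate lies flush on the rack base over both pins (horizontal distance between plate and rack below 0.003 m and z of plate in the frame of rack between 0.01 and 0.014 m and angle between the x axis of plate and the x axis of rack, either way round below 0.03 rad and angle between plate's own z axis and vertical below 0.03 rad), for 0.2 s.
3. the bar is back over the seated plate, home in its catch (all of step 2 and value of joint bar below 0.06 rad), for 0.2 s.
4. the widest tube stands in the wide opening (horizontal distance between tube_wide and wide_opening below 0.004 m and z of tube_wide in the frame of rack between 0.0095 and 0.0145 m and angle between tube_wide's own z axis and vertical below 0.05 rad), for 0.2 s.
At the end, for the whole second after the job is handed in: Plate flush on the base over both pins (height within 2 mm, centred within 3 mm, turned and tilted under 0.03 rad), bar in its catch (below 0.06 rad), widest tube upright (0.05 rad) in the wide opening (within 4 mm) with its foot on the base (2.5 mm), tube and plate at rest (all of step 3 and all of step 4 and linear speed of each of tube_wide, plate below 0.02 m/s); the robot touches nothing.
It fails at once if another coin tube is shifted by more than 30 mm or tipped over (distance of any of tube_mid, tube_narrow from where it was at the start of the episode above 0.03 m or angle between any of tube_mid, tube_narrow's own z axis and vertical above 0.5 rad).
It fails at once if the scale, bell, stamp or sponge cup is shifted by more than 30 mm or tipped over (distance of any of scale, bell, stamp, sponge_cup from where it was at the start of the episode above 0.03 m or angle between any of scale, bell, stamp, sponge_cup's own z axis and vertical above 0.5 rad).
It fails at once if the plate is dropped onto the rack (faster than 0.6 m/s within 25 mm above its seat) (horizontal distance between plate and rack below 0.05 m and z of plate in the frame of rack below 0.037 m and linear speed of plate above 0.6 m/s).
It also fails if it takes over 72 s, if anything falls off the work surface, if the arm or the gripper's body presses on something with over 40 N, if the wrist force passes 120 N, or if a joint passes its speed limit or range.

## Working session

There is one attempt and no reset: what is moved stays moved. The work goes in short steps, Python scripts to look and compute and a tool call to move; the robot and the scene stay as the last step left them, time stands still between calls to the robot, and variables do not carry over. Pictures are saved under pics/ and viewed, and the job is handed in when it is done.

Besides the shell and the picture viewer there is one more tool, called after ">>>" as name(argument=value, ...) on one line, values as JSON. play_rows: Moves the arm, as the interface text tells. Its arguments: {"type":"object","properties":{"plan":{"type":"string"}},"required":["plan"]}

```bash
mkdir -p pics; ls; python3 - <<'E'
from rig import ctrl
import cv2
print(ctrl.pinch_z, ctrl.read_state())
for n in ["scene","top","wrist"]:
    c=ctrl.get_calibration(n); print(n,c)
    im=ctrl.get_image(n); cv2.imwrite(f"pics/{n}0.png",im[:,:,::-1])
E
```

```text
pics
-0.0188 {'time_s': 0.0, 'joints': array([ 1.48610626e+00,  3.59441810e-01,  1.10500518e-02, -3.53392725e-04,
       -1.22412195e+00, -2.88119438e-01]), 'joint_velocities': array([-9.67149378e-05,  1.07047513e-03,  5.80285924e-04,  8.99427125e-04,
       -7.53404873e-04, -2.21765411e-05]), 'joint_efforts': array([-1.60184412e-03, -5.82725644e+01,  2.93060732e+01,  6.99739739e+00,
        6.95276249e-03, -1.65095321e-04]), 'ee_pos': array([0.24569012, 0.62815849, 0.22558277]), 'tcp_rot': array([ 8.71122609e-04,  9.82665351e-01, -1.85386199e-01, -7.80830179e-05]), 'ft_force': array([ 1.01175908,  0.45232598, -0.6691846 ]), 'moment': array([0.01676104, 0.00786738, 0.0057177 ]), 'finger_gap': 0.0877573402645677}
scene {'K': array([[376.97102669,   0.        , 246.31237331],
       [  0.        , 376.97102669, 191.94290005],
       [  0.        ,   0.        ,   1.        ]]), 'k1': -0.06090995630609478, 'R': array([[ 0.00104161,  0.99999014,  0.00431651],
       [ 0.65213035,  0.00259311, -0.75810242],
       [-0.75810614,  0.00360457, -0.65212122]]), 't': array([ 0.07882099, -0.25820729,  1.57788761])}
top {'K': array([[370.94109204,   0.        , 255.77838207],
       [  0.        , 370.94109204, 183.52853539],
       [  0.        ,   0.        ,   1.        ]]), 'k1': -0.07432281583486917, 'R': array([[-0.01141995, -0.99992332, -0.00478859],
       [-0.99801654,  0.0116944 , -0.06185645],
       [ 0.06190771,  0.00407269, -0.99807357]]), 't': array([-0.06054844,  0.50362371,  1.10464652])}
wrist {'K': array([[294.54634385,   0.        , 251.02284238],
       [  0.        , 294.54634385, 189.18429181],
       [  0.        ,   0.        ,   1.        ]]), 'k1': 0.012029803237844614, 'R': array([[-0.36441317, -0.93123656,  0.0012326 ],
       [-0.89899261,  0.35214009,  0.26040284],
       [-0.24293069,  0.09378613, -0.96549927]]), 't': array([ 0.67441671, -0.03252018,  0.3909017 ])}
```

View pics/scene0.png

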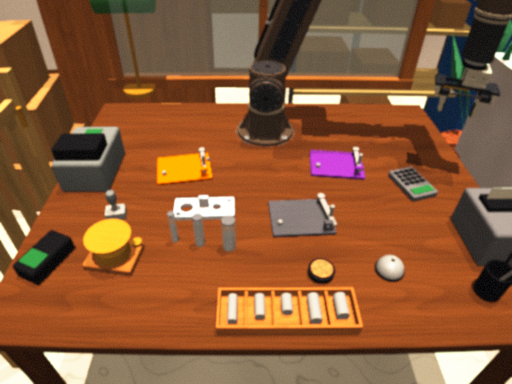

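View pics/top0.png

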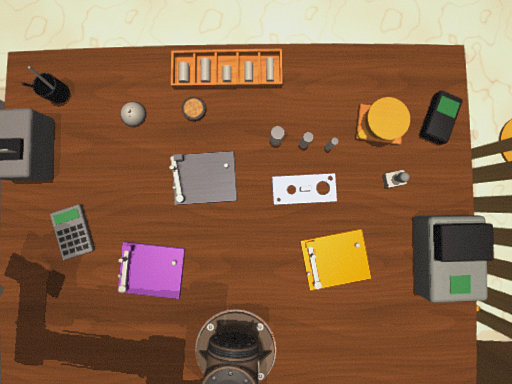

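View pics/wrist0.png

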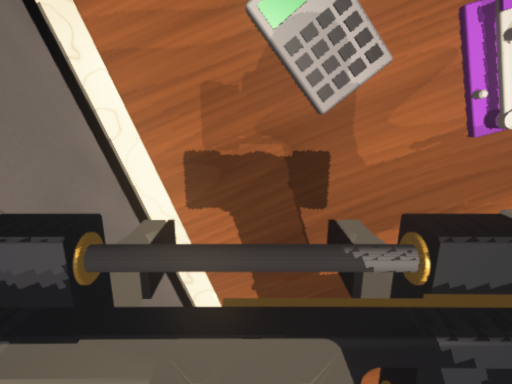

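```bash
cat > h.py <<'E'
import numpy as np, cv2
from rig import ctrl
from scipy.spatial.transform import Rotation as Ro
def undist(c,px):
    K=c["K"];p=np.atleast_2d(np.array(px,float))
    d=np.array([c["k1"],0,0,0,0.])
    return cv2.undistortPoints(p.reshape(-1,1,2),K,d,None,None).reshape(-1,2)
def rays(c,px):
    u=undist(c,px); R=c["R"]; o=-R.T@c["t"]
    d=np.c_[u,np.ones(len(u))]@R
    return o,d/np.linalg.norm(d,axis=1)[:,None]
def onz(c,px,z):
    o,d=rays(c,px); return o+d*((z-o[2])/d[:,2])[:,None]
def tri(obs):
    A=np.zeros((3,3));b=np.zeros(3);L=[]
    for c,p in obs:
        o,d=rays(c,p);d=d[0];M=np.eye(3)-np.outer(d,d);A+=M;b+=M@o;L.append((M,o))
    x=np.linalg.solve(A,b); return x,[float(np.linalg.norm(M@(x-o))) for M,o in L]
def proj(c,X):
    r,_=cv2.Rodrigues(c["R"]); return cv2.projectPoints(np.atleast_2d(np.array(X,float)),r,c["t"],c["K"],np.array([c["k1"],0,0,0,0.]))[0].reshape(-1,2)
def snap(n,f):
    s=ctrl.read_state();c=ctrl.get_calibration(n);im=ctrl.get_image(n)[:,:,::-1].copy()
    cv2.imwrite(f"pics/{f}.png",im);np.save(f"pics/{f}.npy",np.array([c,s],dtype=object),allow_pickle=True)
    return im,c
def load(f):
    c,s=np.load(f"pics/{f}.npy",allow_pickle=True);return cv2.imread(f"pics/{f}.png"),c,s
def crop(f,x0,y0,x1,y1,k,out):
    im=cv2.imread(f"pics/{f}.png")[y0:y1,x0:x1];cv2.imwrite(f"pics/{out}.png",cv2.resize(im,None,fx=k,fy=k,interpolation=cv2.INTER_CUBIC))
def tool(target, s=None):
    """world target xyz -> shift in tool axes cm"""
    s=s or ctrl.read_state();w,x,y,z=s["tcp_rot"];R=Ro.from_quat([x,y,z,w]).as_matrix()
    return R.T@(np.array(target)-s["ee_pos"])*100
E
python3 - <<'E'
from h import *
for n in ["top","scene"]:
    c=ctrl.get_calibration(n);s=ctrl.read_state();np.save(f"pics/{n}0.npy",np.array([c,s],dtype=object),allow_pickle=True)
crop("top0",160,110,360,220,4,"t_c")
crop("scene0",150,140,390,270,3.3,"s_c")
E
```

```text
(no output)
```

View pics/t_c.png

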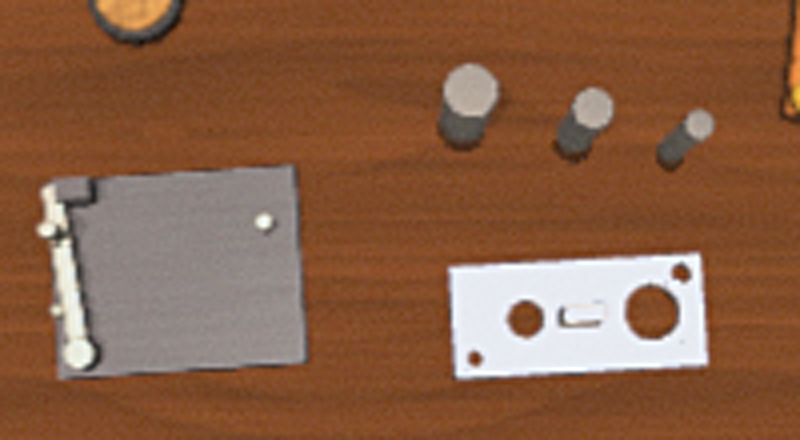

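View pics/s_c.png

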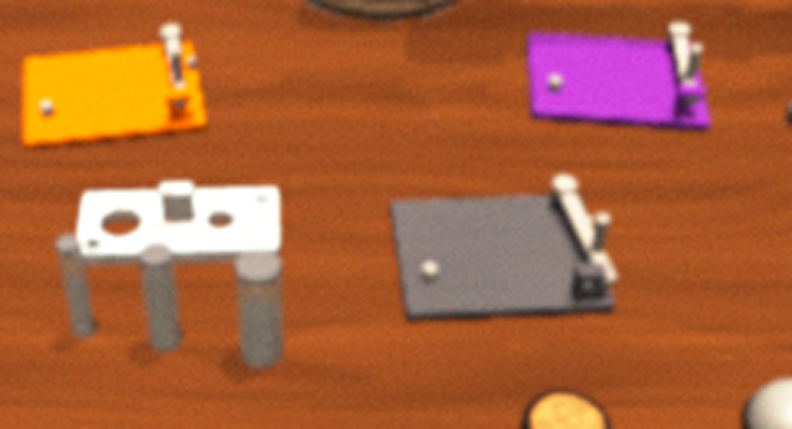

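```bash
python3 - <<'E'
from h import *
im,c,s=load("top0");im2,c2,s2=load("scene0")
hsv=cv2.cvtColor(im,cv2.COLOR_BGR2HSV)
# rack mask: low sat
def quad(mask,roi):
    m=np.zeros_like(mask);x0,y0,x1,y1=roi;m[y0:y1,x0:x1]=mask[y0:y1,x0:x1]
    m=cv2.morphologyEx(m,cv2.MORPH_OPEN,np.ones((3,3)))
    cs,_=cv2.findContours(m,cv2.RETR_EXTERNAL,cv2.CHAIN_APPROX_NONE);k=max(cs,key=cv2.contourArea)
    return cv2.minAreaRect(k)
ms=((hsv[...,1]<90)).astype(np.uint8)*255
for nm,roi,z in [("rack",(160,140,245,215),.012),("plate",(262,165,345,212),.016)]:
    r=quad(ms,roi);b=cv2.boxPoints(r);W=onz(c,b,z)
    print(nm,r,"\n",W.round(4),"ctr",W.mean(0).round(4),"sides",np.linalg.norm(np.diff(W,axis=0),axis=1).round(4))
# points by two views  (crop offsets)
T=lambda x,y:((x+.5)/4+160-.5,(y+.5)/4+110-.5)
S=lambda x,y:((x+.5)/3.3+150-.5,(y+.5)/3.3+140-.5)
for nm,a,b in [("pivottop",T(80,352),S(566,184)),("knobtop",T(47,229),S(602,219)),("bartip",T(50,190),S(610,272)),("thick",T(264,221),S(429,267)),("tubewide cap",T(471,90),S(258,264)),("tubemid cap",T(593,107),S(156,252)),("tubenar",T(699,124),S(67,242)),("block",T(585,314),S(176,187)),("wideop",T(652,311),S(122,222)),("narop",T(525,318),S(220,219))]:
    x,e=tri([(c,a),(c2,b)]);print(nm,x.round(4),np.round(e,4))
E
```

```text
rack ((202.9158477783203, 177.61114501953125), (50.39237976074219, 64.5482177734375), 86.53176879882812) 
 [[ 5.955e-01  1.977e-01  1.200e-02]
 [ 6.048e-01  1.000e-04  1.200e-02]
 [ 4.515e-01 -8.000e-03  1.200e-02]
 [ 4.417e-01  1.878e-01  1.200e-02]] ctr [0.5234 0.0944 0.012 ] sides [0.1978 0.1535 0.1961]
plate ((304.0290222167969, 188.55108642578125), (29.065034866333008, 64.12177276611328), 86.98721313476562) 
 [[ 0.5259 -0.1134  0.016 ]
 [ 0.534  -0.3077  0.016 ]
 [ 0.446  -0.3102  0.016 ]
 [ 0.4383 -0.1168  0.016 ]] ctr [ 0.4861 -0.212   0.016 ] sides [0.1945 0.088  0.1936]
pivottop [0.4622 0.1591 0.0429] [0.0003 0.0003]
knobtop [0.5497 0.1746 0.0781] [0.0007 0.0007]
bartip [0.5826 0.1809 0.0439] [0.0003 0.0003]
thick [0.5593 0.0223 0.0267] [0.0012 0.0012]
tubewide cap [ 0.64   -0.1293  0.1105] [0.0007 0.0007]
tubemid cap [ 0.627  -0.2143  0.1112] [0.0007 0.0007]
tubenar [ 0.6147 -0.2893  0.1102] [0.0016 0.0016]
block [ 0.4852 -0.2131  0.058 ] [0.0012 0.0012]
wideop [ 0.4889 -0.2686  0.0162] [0.0005 0.0005]
narop [ 0.4847 -0.1734  0.0166] [0.0014 0.0014]
```

```bash
cat >> h.py <<'E'
def rot(s):
    w,x,y,z=s["tcp_rot"];return Ro.from_quat([x,y,z,w]).as_matrix()
def goal(pos,yaw,s=None,vert=True):
    """yaw = world angle (deg) of tool y axis line; chooses nearest half turn. prints cm shift + rotvec"""
    s=s or ctrl.read_state();R=rot(s)
    best=None
    for k in (0,180):
        a=np.deg2rad(yaw+k);y=np.array([np.cos(a),np.sin(a),0]);z=np.array([0,0,-1.]);G=np.c_[np.cross(y,z),y,z]
        rv=Ro.from_matrix(R.T@G).as_rotvec()
        if best is None or np.linalg.norm(rv)<np.linalg.norm(best):best=rv
    d=R.T@(np.array(pos)-s["ee_pos"])*100
    print("shift cm",d.round(2),"rot",best.round(3),"rows >=",max(np.linalg.norm(d)/4.17,np.degrees(np.linalg.norm(best))/7.16).round(1))
def st():
    s=ctrl.read_state();R=rot(s);print("t %.2f"%s["time_s"],"pos",s["ee_pos"].round(4),"yaw_y %.2f"%np.degrees(np.arctan2(R[1,1],R[0,1])),"z",R[:,2].round(4),"F",s["ft_force"].round(1),"M",s["moment"].round(2),"gap %.4f"%s["finger_gap"],"j",s["joints"].round(2));return s
E
python3 - <<'E'
from h import *
s=st();c=ctrl.get_calibration("wrist");R=rot(s)
print("cam in tool",R.T@(-c["R"].T@c["t"]-s["ee_pos"]),"\naxes",(R.T@c["R"].T).round(3))
goal([.55,.174,.20],100)
E
```

```text
t 0.15 pos [0.2457 0.6283 0.2258] yaw_y -111.36 z [-3.0e-04 -1.3e-03 -1.0e+00] F [ 0.3 -0.4  0.3] M [-0.05 -0.01  0.  ] gap 0.0878 j [ 1.49  0.36  0.01 -0.   -1.22 -0.29]
cam in tool [ 7.05307441e-02 -8.03911262e-05 -1.59337455e-01] 
axes [[-0.    -0.965 -0.261]
 [ 1.    -0.    -0.   ]
 [ 0.    -0.261  0.965]]
shift cm [44.88 31.22  2.63] rot [ 0.001  0.    -0.547] rows >= 13.1
```

>>> play_rows(plan="5 7 0 0 0 -0.1 -1;15 14 0 0 0 -0.3 -1;25 20 0 0 0 -0.55 -1;35 28 1 0 0 -0.55 -1;45 31 2 0 0 -0.55 -1")

```text
time_s: 0.57
ee_pos: [0.3459, 0.4462, 0.2234]
tcp_rot: [-0.0, 0.996, 0.092, 0.0]
ft_force: [0.4, 0.1, 0.6]
finger_gap: 0.0877
```

```bash
python3 - <<'E'
from h import *
st();goal([.53,.13,.20],100)
E
```

```text
t 0.57 pos [0.3459 0.4462 0.2234] yaw_y -79.40 z [-0.e+00  3.e-04 -1.e+00] F [0.4 0.1 0.6] M [-0.05 -0.16  0.03] gap 0.0877 j [ 1.26  0.18 -0.24 -0.   -1.15  0.5 ]
shift cm [12.28 34.47  2.33] rot [-0.   -0.    0.01] rows >= 8.8
```

>>> play_rows(plan="12.3 34.5 2.3 0 0 0 -1;12.3 34.5 2.3 0 0 0 -1;12.3 34.5 2.3 0 0 0 -1;12.3 34.5 2.3 0 0 0 -1;12.3 34.5 2.3 0 0 0 -1")

```text
time_s: 0.98
ee_pos: [0.4494, 0.2657, 0.2102]
tcp_rot: [-0.0, 0.996, 0.089, 0.0]
ft_force: [0.7, 1.0, -0.6]
finger_gap: 0.0876
```

>>> play_rows(plan="0 18 0 0 0 0 -1;0 18 0 0 0 0 -1;0 18 0 0 0 0 -1;0 18 0 0 0 0 -1;0 18 0 0 0 0 -1")

```text
time_s: 1.4
ee_pos: [0.4802, 0.0863, 0.2101]
tcp_rot: [0.0, 0.996, 0.087, -0.0]
ft_force: [-0.2, 0.5, 0.1]
finger_gap: 0.0877
```

```bash
python3 - <<'E'
from h import *
st();goal([.53,.13,.20],100);goal([.55,.1746,.20],100)
E
```

```text
t 1.40 pos [0.4802 0.0863 0.2101] yaw_y -79.98 z [-7.e-04 -6.e-04 -1.e+00] F [-0.2  0.5  0.1] M [0.   0.06 0.06] gap 0.0877 j [ 0.58  0.06 -0.41  0.   -1.1   1.16]
shift cm [ 5.66 -3.44  1.  ] rot [0.    0.001 0.   ] rows >= 1.6
shift cm [ 8.41 -7.48  1.  ] rot [0.    0.001 0.   ] rows >= 2.7
```

Good spot for a rack view; take a wrist picture here.

```bash
python3 - <<'E'
from h import *
im,c=snap("wrist","w1"); st()
for n,p in [("thick",[.5593,.0223,.026]),("knob",[.5497,.1746,.0785]),("pivot",[.4622,.1591,.043])]: print(n,proj(c,p).round(1))
E
```

```text
t 1.45 pos [0.4804 0.0862 0.2101] yaw_y -80.03 z [-6.e-04 -6.e-04 -1.e+00] F [ 0.1 -0.8 -0.7] M [-0.35 -0.01 -0.08] gap 0.0875 j [ 0.58  0.06 -0.41  0.   -1.1   1.16]
thick [[318.9 113. ]]
knob [[171.1  94.9]]
pivot [[185.  178.5]]
```

View pics/w1.png

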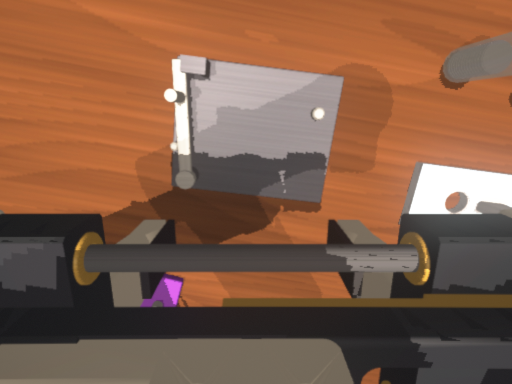

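>>> play_rows(plan="8.4 -7.5 1 0 0 0 -1;8.4 -7.5 1 0 0 0 -1;8.4 -7.5 6 0 0 0 -1;8.4 -7.5 10 0 0 0 -1;8.4 -7.5 12 0 0 0 -1")

```text
time_s: 1.87
ee_pos: [0.5506, 0.1805, 0.0879]
tcp_rot: [-0.0, 0.996, 0.089, 0.0]
ft_force: [-0.0, 0.3, -0.2]
finger_gap: 0.088
```

```bash
python3 - <<'E'
from h import *
st();goal([.5497,.1746,.052],100)
im,c=snap("wrist","w2"); print(proj(c,[.5497,.1746,.0785]))
E
```

```text
t 1.87 pos [0.5506 0.1805 0.0879] yaw_y -79.82 z [-0.e+00  4.e-04 -1.e+00] F [-0.   0.3 -0.2] M [-0.1   0.09  0.01] gap 0.0880 j [ 0.65  0.33 -0.38 -0.   -0.86  1.09]
shift cm [-0.19  0.57  3.59] rot [-0.    -0.     0.003] rows >= 0.9
[[259.90493002 231.33949052]]
```

View pics/w2.png

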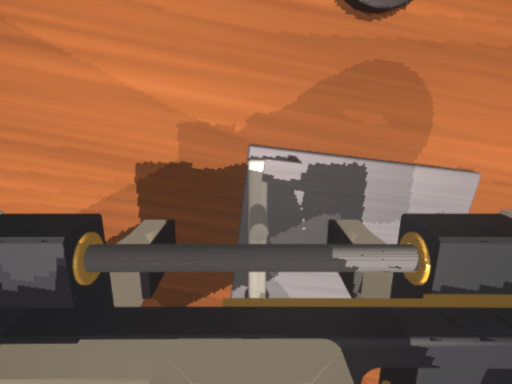

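```bash
python3 - <<'E'
from h import *
st();goal([.5497,.1746,.052],100)
E
```

```text
t 1.92 pos [0.5464 0.178  0.0807] yaw_y -79.91 z [-0.0097 -0.0047 -0.9999] F [-3.6 -2.1 -6.9] M [-0.3   0.46 -0.01] gap 0.0876 j [ 0.65  0.34 -0.39 -0.   -0.86  1.09]
shift cm [0.3  0.39 2.87] rot [0.003 0.01  0.001] rows >= 0.7
```

>>> play_rows(plan="0 0.4 2 0 0 0 -1;0 0.4 2.4 0 0 0 -1;0 0.4 2.4 0 0 0 -1")

```text
time_s: 2.17
ee_pos: [0.5502, 0.1747, 0.0657]
tcp_rot: [0.001, 0.996, 0.088, -0.001]
ft_force: [-0.1, -0.5, -0.5]
finger_gap: 0.0876
```

```bash
python3 - <<'E'
from h import *
st();goal([.5497,.1746,.052],100)
E
```

```text
t 2.17 pos [0.5502 0.1747 0.0657] yaw_y -79.86 z [-0.002  -0.0015 -1.    ] F [-0.1 -0.5 -0.5] M [-0.06 -0.06  0.03] gap 0.0876 j [ 0.65  0.36 -0.4  -0.   -0.81  1.1 ]
shift cm [-0.04 -0.    1.37] rot [0.001 0.002 0.002] rows >= 0.3
```

>>> play_rows(plan="0 0 1.3 0 0 0 -1;0 0 1.3 0 0 0 0.5;0 0 1.3 0 0 0 1;0 0 1.3 0 0 0 1;0 0 1.3 0 0 0 1")

```text
time_s: 2.58
ee_pos: [0.5515, 0.1755, 0.0546]
tcp_rot: [-0.0, 0.996, 0.089, 0.001]
ft_force: [-0.4, -0.7, -0.5]
finger_gap: 0.0665
```

>>> play_rows(plan="0 0 0 0 0 0 1;0 0 0 0 0 0 1;0 0 0 0 0 0 1")

```text
time_s: 2.83
ee_pos: [0.551, 0.1752, 0.0536]
tcp_rot: [-0.0, 0.996, 0.088, 0.0]
ft_force: [-0.6, -0.5, -0.5]
finger_gap: 0.047
```

```bash
python3 - <<'E'
from h import *
st()
P=np.array([.4622,.1591]);
for a in (.4,.7,1.0,1.3,1.6):
    th=a+.05; goal([P[0]+.09*np.cos(th),P[1]+.09*np.sin(th),.052],100+min(np.degrees(a-.12),50))
E
```

```text
t 2.83 pos [0.551  0.1752 0.0536] yaw_y -79.85 z [ 4.e-04  3.e-04 -1.e+00] F [-0.6 -0.5 -0.5] M [-0.06 -0.06  0.04] gap 0.0470 j [ 0.65  0.37 -0.42  0.   -0.78  1.1 ]
shift cm [-0.35 -2.4   0.16] rot [-0.    -0.    -0.277] rows >= 2.2
shift cm [-1.46 -4.86  0.16] rot [-0.    -0.    -0.577] rows >= 4.6
shift cm [-3.24 -6.87  0.16] rot [ 0.    -0.001 -0.87 ] rows >= 7.0
shift cm [-5.53 -8.28  0.16] rot [ 0.    -0.001 -0.87 ] rows >= 7.0
shift cm [-8.14 -8.94  0.15] rot [ 0.    -0.001 -0.87 ] rows >= 7.0
```

>>> play_rows(plan="0 0 0 0 0 0 1;0 0 0 0 0 0 1;0 0 0 0 0 0 1;0 0 0 0 0 0 1;0 0 0 0 0 0 1")

```text
time_s: 3.25
ee_pos: [0.5508, 0.1751, 0.0531]
tcp_rot: [0.0, 0.996, 0.088, -0.0]
ft_force: [0.1, -0.9, -0.6]
finger_gap: 0.0134
```

```bash
python3 - <<'E'
from h import *
st()
P=np.array([.4622,.1591]);
for a in (.3,.5,.7,.9,1.1,1.3,1.5,1.65):
    th=a+.05; goal([P[0]+.09*np.cos(th),P[1]+.09*np.sin(th),.0535],100+min(np.degrees(a-.12),50))
E
```

```text
t 3.25 pos [0.5508 0.1751 0.0531] yaw_y -79.85 z [-1.e-04 -1.e-04 -1.e+00] F [ 0.1 -0.9 -0.6] M [-0.04 -0.05 -0.04] gap 0.0134 j [ 0.65  0.37 -0.42  0.   -0.78  1.1 ]
shift cm [-0.14 -1.54 -0.04] rot [ 0.     0.    -0.177] rows >= 1.4
shift cm [-0.62 -3.27 -0.04] rot [ 0.     0.    -0.377] rows >= 3.0
shift cm [-1.44 -4.87 -0.04] rot [ 0.     0.    -0.577] rows >= 4.6
shift cm [-2.56 -6.27 -0.04] rot [ 0.     0.    -0.777] rows >= 6.2
shift cm [-3.94 -7.43 -0.04] rot [ 0.    0.   -0.87] rows >= 7.0
shift cm [-5.52 -8.28 -0.04] rot [ 0.    0.   -0.87] rows >= 7.0
shift cm [-7.24 -8.81 -0.04] rot [ 0.    0.   -0.87] rows >= 7.0
shift cm [-8.57 -8.98 -0.04] rot [ 0.    0.   -0.87] rows >= 7.0
```

>>> play_rows(plan="0 0 0 0 0 0 1;-0.1 -0.8 0 0 0 -0.09 1;-0.14 -1.54 0 0 0 -0.18 1;-0.35 -2.4 0 0 0 -0.28 1;-0.62 -3.27 0 0 0 -0.38 1")

```text
time_s: 3.67
ee_pos: [0.5392, 0.2067, 0.0531]
tcp_rot: [-0.0, 0.961, 0.277, 0.0]
ft_force: [0.1, 0.4, 0.1]
finger_gap: 0.0112
```

```bash
python3 - <<'E'
from h import *
st()
P=np.array([.4622,.1591]);
for a in (.6,.7,.8,.9,1.0,1.1,1.2,1.3,1.4,1.5,1.6):
    th=a+.05; goal([P[0]+.09*np.cos(th),P[1]+.09*np.sin(th),.0535],100+min(np.degrees(a-.12),50))
E
```

```text
t 3.67 pos [0.5392 0.2067 0.0531] yaw_y -57.82 z [ 4.e-04  3.e-04 -1.e+00] F [0.1 0.4 0.1] M [-0.07 -0.09 -0.05] gap 0.0112 j [ 0.7   0.37 -0.42  0.   -0.78  1.43]
shift cm [-0.09 -0.87 -0.04] rot [ 0.    -0.    -0.093] rows >= 0.7
shift cm [-0.21 -1.76 -0.04] rot [ 0.    -0.    -0.193] rows >= 1.5
shift cm [-0.42 -2.64 -0.04] rot [ 0.    -0.    -0.293] rows >= 2.3
shift cm [-0.72 -3.48 -0.04] rot [ 0.    -0.    -0.393] rows >= 3.1
shift cm [-1.1  -4.3  -0.04] rot [ 0.    -0.    -0.486] rows >= 3.9
shift cm [-1.56 -5.07 -0.04] rot [ 0.    -0.    -0.486] rows >= 3.9
shift cm [-2.1  -5.79 -0.04] rot [ 0.    -0.    -0.486] rows >= 3.9
shift cm [-2.71 -6.46 -0.04] rot [ 0.    -0.    -0.486] rows >= 3.9
shift cm [-3.37 -7.06 -0.04] rot [ 0.    -0.    -0.486] rows >= 3.9
shift cm [-4.1  -7.59 -0.04] rot [ 0.    -0.    -0.486] rows >= 3.9
shift cm [-4.88 -8.05 -0.04] rot [ 0.    -0.    -0.486] rows >= 3.9
```

>>> play_rows(plan="-0.1 -0.9 0 0 0 -0.09 1;-0.2 -1.8 0 0 0 -0.19 1;-0.4 -2.6 0 0 0 -0.29 1;-0.7 -3.5 0 0 0 -0.39 1;-1.1 -4.3 0 0 0 -0.48 1")

```text
time_s: 4.08
ee_pos: [0.5075, 0.2383, 0.0532]
tcp_rot: [-0.0, 0.867, 0.498, 0.001]
ft_force: [2.9, 3.4, -4.6]
finger_gap: 0.0112
```

```bash
python3 - <<'E'
from h import *
st()
snap("scene","s2"); crop("s2",280,140,400,250,5,"s2c")
P=np.array([.4622,.1591]);
for a in (1.0,1.1,1.2,1.3,1.4,1.5,1.6):
    th=a+.05; goal([P[0]+.09*np.cos(th),P[1]+.09*np.sin(th),.0535],100+min(np.degrees(a-.12),50))
E
```

```text
t 4.08 pos [0.5075 0.2383 0.0532] yaw_y -30.27 z [ 0.0017  0.0016 -1.    ] F [ 2.9  3.4 -4.6] M [ 1.08 -1.05 -0.01] gap 0.0112 j [ 0.79  0.35 -0.46  0.   -0.77  1.83]
shift cm [-0.12  0.13 -0.03] rot [ 0.    -0.003  0.002] rows >= 0.0
shift cm [-0.17 -0.77 -0.03] rot [ 0.    -0.003  0.002] rows >= 0.2
shift cm [-0.31 -1.66 -0.03] rot [ 0.    -0.003  0.002] rows >= 0.4
shift cm [-0.53 -2.53 -0.03] rot [ 0.    -0.003  0.002] rows >= 0.6
shift cm [-0.84 -3.38 -0.03] rot [ 0.    -0.003  0.002] rows >= 0.8
shift cm [-1.23 -4.19 -0.03] rot [ 0.    -0.003  0.002] rows >= 1.0
shift cm [-1.7  -4.95 -0.03] rot [ 0.    -0.003  0.002] rows >= 1.3
```

View pics/s2c.png

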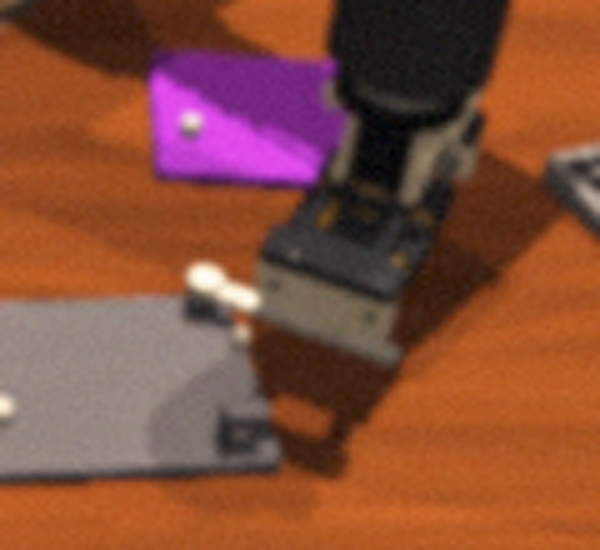

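>>> play_rows(plan="-0.2 -0.8 0 0 0 0 1;-0.3 -1.7 0 0 0 0 1;-0.55 -2.5 0 0 0 0 1;-0.85 -3.4 0 0 0 0 1;-1.2 -4.2 0 0 0 0 1")

```text
time_s: 4.55
ee_pos: [0.465, 0.2489, 0.0533]
tcp_rot: [-0.0, 0.868, 0.496, 0.001]
ft_force: [3.6, 0.4, -2.8]
finger_gap: 0.0109
```

>>> play_rows(plan="-0.5 -0.8 0 0 0 0 1;-0.5 -0.8 0 0 0 0 1;-0.5 -0.8 0 0 0 0 0.6;-0.5 -0.8 0 0 0 0 0.6;-0.5 -0.8 0 0 0 0 0.6")

```text
time_s: 4.97
ee_pos: [0.4551, 0.2471, 0.0532]
tcp_rot: [0.0, 0.869, 0.495, -0.001]
ft_force: [-0.5, 0.1, 0.1]
finger_gap: 0.0169
```

```bash
python3 - <<'E'
from h import *
st()
E
```

```text
t 4.97 pos [0.4551 0.2471 0.0532] yaw_y -30.60 z [-7.e-04 -9.e-04 -1.e+00] F [-0.5  0.1  0.1] M [-0.09 -0.07 -0.04] gap 0.0169 j [ 0.88  0.29 -0.55  0.   -0.73  1.73]
```

>>> play_rows(plan="0 0 -1 0 0 0 0;0 0 -5 0 0 0 -1;0 0 -9 0 0 0 -1;0 0 -13 0 0 0.2 -1;0 0 -15 0 0 0.4 -1")

```text
time_s: 5.38
ee_pos: [0.4568, 0.2482, 0.2091]
tcp_rot: [-0.001, 0.925, 0.381, 0.003]
ft_force: [1.4, 0.6, 0.6]
finger_gap: 0.0452
```

```bash
python3 - <<'E'
from h import *
st();goal([.485,-.213,.22],2.4)
R=rot(ctrl.read_state())
# force rotation via cw
E
```

```text
t 5.38 pos [0.4568 0.2482 0.2091] yaw_y -45.20 z [ 0.0048  0.0035 -1.    ] F [1.4 0.6 0.6] M [ 0.11 -0.26 -0.04] gap 0.0452 j [ 0.88  0.11 -0.36  0.   -1.1   1.48]
shift cm [-30.49  34.71  -1.23] rot [ 0.003 -0.005 -0.831] rows >= 11.1
```

>>> play_rows(plan="-11 14 -1 0 0 2.31 -1;-11 14 -1 0 0 2.31 -1;-11 14 -1 0 0 2.31 -1;-11 14 -1 0 0 2.31 -1;-11 14 -1 0 0 2.31 -1")

```text
time_s: 5.8
ee_pos: [0.4763, 0.0666, 0.2145]
tcp_rot: [0.0, 0.997, 0.077, 0.0]
ft_force: [0.4, 0.7, -0.5]
finger_gap: 0.0784
```

>>> play_rows(plan="0 0 0 0 0 1.7 -1;0 0 0 0 0 1.7 -1;0 0 0 0 0 1.7 -1;0 0 0 0 0 1.7 -1;0 0 0 0 0 1.7 -1")

```text
time_s: 6.22
ee_pos: [0.4766, 0.0703, 0.214]
tcp_rot: [0.0, 0.973, -0.233, 0.0]
ft_force: [0.0, 1.0, -1.1]
finger_gap: 0.0877
```

```bash
python3 - <<'E'
from h import *
st();im,c=snap("wrist","w3");snap("top","t3"); s=st()
for n,p in [("thick",[.5593,.0223,.026]),("pivot",[.4622,.1591,.043])]: print(n,proj(c,p).round(1))
crop("w3",0,0,512,384,1.5,"w3c")
E
```

```text
t 6.22 pos [0.4766 0.0703 0.214 ] yaw_y -116.93 z [ 1.e-04 -1.e-04 -1.e+00] F [ 0.   1.  -1.1] M [-0.01 -0.02  0.02] gap 0.0877 j [ 0.56  0.05 -0.42  0.   -1.11  0.54]
t 6.32 pos [0.4766 0.0704 0.2139] yaw_y -116.69 z [ 1.e-04 -0.e+00 -1.e+00] F [ 0.8 -0.1  0.2] M [ 0.02 -0.01 -0.  ] gap 0.0879 j [ 0.56  0.05 -0.42  0.   -1.11  0.55]
thick [[256.   86.4]]
pivot [[190.2 217.1]]
```

View pics/w3c.png

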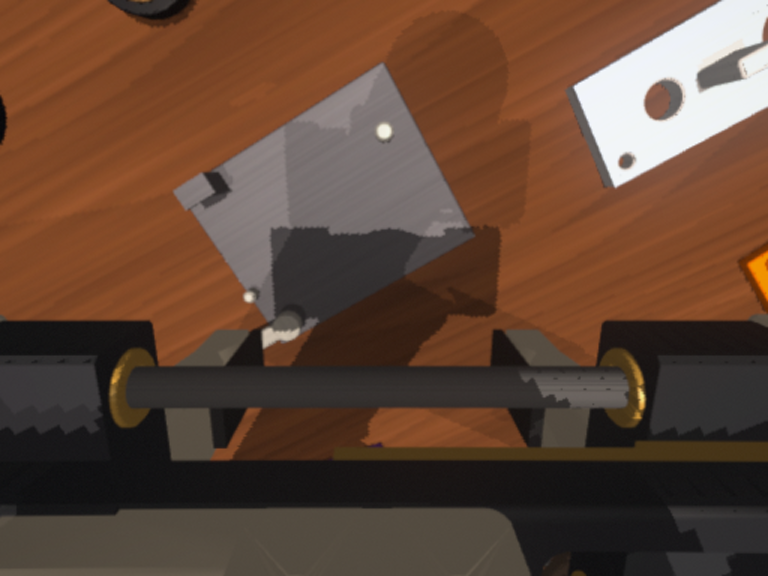

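```bash
python3 - <<'E'
from h import *
def blob(f,p,r,th):
    im,c,s=load(f);g=cv2.cvtColor(im,cv2.COLOR_BGR2GRAY).astype(float)
    x,y=map(int,p);w=g[y-r:y+r+1,x-r:x+r+1];m=np.clip(w-th,0,None)
    yy,xx=np.mgrid[-r:r+1,-r:r+1];return c,(x+(m*xx).sum()/m.sum(),y+(m*yy).sum()/m.sum()),w.max(),(m>0).sum()
obs={"thick":[("w3",(255.5,87),8),("w1",(318,113),8)],"thin":[("w3",(166,197),6),("w1",(174,147),6)]}
R={}
for n,l in obs.items():
    o=[]
    for f,p,r in l:
        c,q,mx,k=blob(f,p,r,165);o.append((c,q));print(n,f,np.round(q,2),mx,k,onz(c,[q],.026).round(4))
    x,e=tri(o);print(n,x.round(4),np.round(e,4))
    R[n]=np.mean([onz(c,[q],.0255)[0] for c,q in o],0)
v=R["thin"]-R["thick"];print(np.linalg.norm(v[:2]),"exp",np.hypot(56,160))
yaw=np.arctan2(v[1],v[0])-np.arctan2(160,-56);print("yaw",yaw,"origin",(R["thin"]+R["thick"])[:2]/2)
v=(onz(*[obs and load("w3")[1]],[(0,0)],0))
E
```

```text
thick w3 [255.75  86.92] 241.0 84 [[0.5589 0.0228 0.026 ]]
thick w1 [318.58 113.15] 253.0 128 [[0.5591 0.0227 0.026 ]]
thick [0.559  0.0228 0.0265] [0.0001 0.0001]
thin w3 [165.19 197.9 ] 224.0 27 [[0.4939 0.1801 0.026 ]]
thin w1 [176.44 146.05] 247.0 99 [[0.4944 0.1765 0.026 ]]
thin [0.4969 0.1723 0.0449] [0.0005 0.0005]
0.16879442511459647 exp 169.51696080333673
yaw 0.05824393725587407 origin [0.52654903 0.10055092]
```

```bash
python3 - <<'E'
from h import *
goal([.53,.155,.23],-176.8)
E
```

```text
shift cm [ 0.97 -9.95 -1.61] rot [-0.    -0.     1.049] rows >= 8.4
```

>>> play_rows(plan="1 -10 -1.6 0 0 1.05 -1;1 -10 -1.6 0 0 1.05 -1;1 -10 -1.6 0 0 1.05 -1;1 -10 -1.6 0 0 1.05 -1;1 -10 -1.6 0 0 1.05 -1")

```text
time_s: 6.73
ee_pos: [0.5308, 0.1569, 0.2292]
tcp_rot: [0.0, 0.856, -0.518, -0.0]
ft_force: [-0.2, 0.0, -0.4]
finger_gap: 0.0875
```

```bash
python3 - <<'E'
from h import *
st();goal([.53,.155,.23],-176.8)
E
```

```text
t 6.73 pos [0.5308 0.1569 0.2292] yaw_y -152.34 z [-6.e-04 -4.e-04 -1.e+00] F [-0.2  0.  -0.4] M [-0.05  0.03 -0.05] gap 0.0875 j [ 0.64  0.16 -0.25  0.   -1.16 -0.16]
shift cm [ 0.13  0.16 -0.08] rot [ 0.001 -0.     0.427] rows >= 3.4
```

>>> play_rows(plan="0 0 0 0 0 0.43 -1;0 0 0 0 0 0.43 -1;0 0 0 0 0 0.43 -1;0 0 0 0 0 0.43 -1;0 0 0 0 0 0.43 -1")

```text
time_s: 7.15
ee_pos: [0.5303, 0.1557, 0.2295]
tcp_rot: [0.0, 0.726, -0.688, -0.0]
ft_force: [-0.1, -0.3, 0.4]
finger_gap: 0.0875
```

```bash
python3 - <<'E'
from h import *
s=st();im,c=snap("wrist","w4")
for n,p in [("thick",[.559,.0228,.026]),("thin",[.4939,.1801,.026])]: print(n,proj(c,p).round(1))
crop("w4",0,0,512,384,1.5,"w4c");goal([.488,-.158,.23],-176.8)
E
```

```text
t 7.15 pos [0.5303 0.1557 0.2295] yaw_y -176.87 z [-2.e-04 -1.e-04 -1.e+00] F [-0.1 -0.3  0.4] M [ 0.07 -0.04  0.04] gap 0.0875 j [ 0.64  0.16 -0.26  0.   -1.16 -0.59]
thick [[232.5  50.7]]
thin [[278.9 188.1]]
shift cm [31.07  6.03 -0.04] rot [ 0.    -0.     0.002] rows >= 7.6
```

View pics/w4c.png

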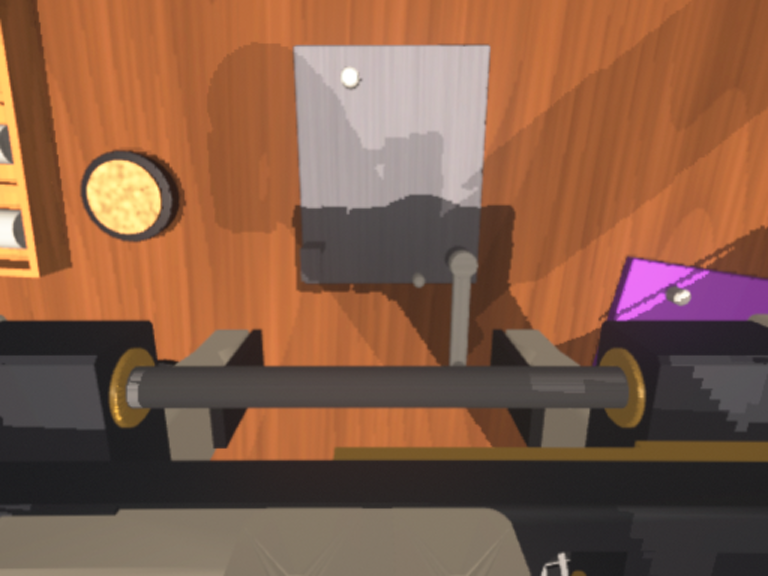

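>>> play_rows(plan="31 6 0 0 0 0 -1;31 6 0 0 0 0 -1;31 6 0 0 0 0 -1;31 6 0 0 0 0 -1;31 6 0 0 0 0 -1")

```text
time_s: 7.62
ee_pos: [0.5009, -0.0521, 0.2297]
tcp_rot: [-0.0, 0.728, -0.686, 0.0]
ft_force: [1.5, -0.2, 0.5]
finger_gap: 0.0873
```

```bash
python3 - <<'E'
from h import *
goal([.488,-.158,.23],-176.8)
E
```

```text
shift cm [10.5   1.92 -0.03] rot [-0.001  0.     0.003] rows >= 2.6
```

>>> play_rows(plan="10.3 1.9 0 0 0 0 -1;10.3 1.9 0 0 0 0 -1;10.3 1.9 0 0 0 0 -1;10.3 1.9 0 0 0 0 -1;10.3 1.9 0 0 0 0 -1")

```text
time_s: 8.03
ee_pos: [0.4877, -0.1556, 0.2293]
tcp_rot: [0.0, 0.726, -0.688, -0.0]
ft_force: [-0.5, 0.3, -0.1]
finger_gap: 0.0876
```

```bash
python3 - <<'E'
from h import *
s=st();im,c=snap("wrist","w5")
crop("w5",0,0,512,384,1.5,"w5c")
E
```

```text
t 8.03 pos [ 0.4877 -0.1556  0.2293] yaw_y -176.89 z [-1.e-04 -0.e+00 -1.e+00] F [-0.5  0.3 -0.1] M [ 0.16 -0.09  0.02] gap 0.0876 j [ 0.08  0.09 -0.34  0.   -1.15 -0.02]
```

View pics/w5c.png

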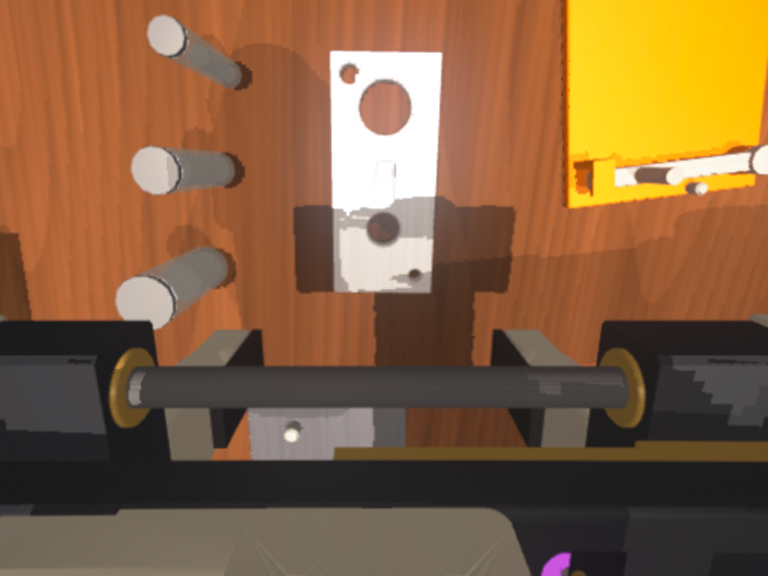

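```bash
python3 - <<'E'
from h import *
im,c,s=load("w5");hsv=cv2.cvtColor(im,cv2.COLOR_BGR2HSV)
roi=np.zeros(im.shape[:2],np.uint8);roi[28:200,212:300]=1
m=((hsv[...,1]<70)&(hsv[...,2]>85)&(roi>0)).astype(np.uint8)*255
cv2.imwrite("pics/m5.png",cv2.resize(m[25:205,205:305],None,fx=4,fy=4,interpolation=0))
cs,h=cv2.findContours(m,cv2.RETR_CCOMP,cv2.CHAIN_APPROX_NONE)
for i,k in enumerate(cs):
    if cv2.contourArea(k)>4: print(h[0][i][3],cv2.contourArea(k),[np.round(v,2) for v in cv2.minAreaRect(k)[:2]],(cv2.fitEllipse(k)[0] if len(k)>5 else 0))
k=max(cs,key=cv2.contourArea);r=cv2.minAreaRect(k)
W=onz(c,cv2.boxPoints(r),.016);print(W.round(4),W.mean(0).round(4),np.linalg.norm(np.diff(W,axis=0),axis=1))
E
```

```text
-1 11186.5 [array([254.32, 114.04]), array([ 74.99, 161.86])] (255.66986083984375, 110.08492279052734)
0 31.5 [array([275.75, 182.25]), array([5.66, 6.36])] (275.6594543457031, 182.11390686035156)
0 119.5 [array([251.32, 155.02]), array([17.37, 10.7 ])] (251.5775146484375, 154.5995330810547)
0 975.0 [array([256.,  72.]), array([35.36, 35.36])] (256.2176818847656, 71.9887466430664)
0 104.5 [array([232.35,  49.51]), array([11.03, 13.  ])] (232.52027893066406, 49.83732223510742)
[[ 0.5347 -0.1164  0.016 ]
 [ 0.5325 -0.3089  0.016 ]
 [ 0.4468 -0.3109  0.016 ]
 [ 0.4359 -0.1183  0.016 ]] [ 0.4875 -0.2136  0.016 ] [0.19254557 0.08572025 0.19298697]
```

View pics/m5.png

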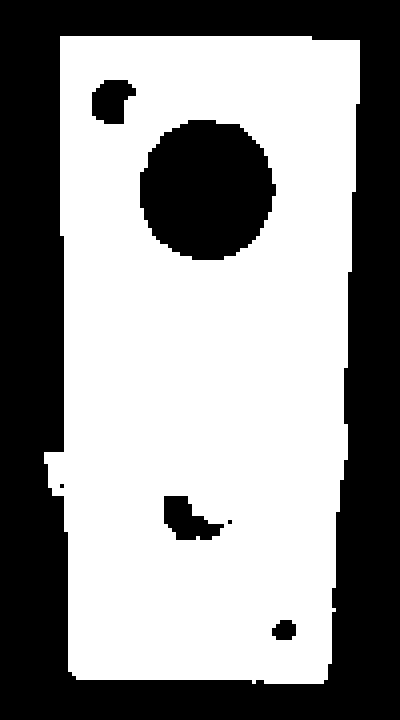

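```bash
cat >> h.py <<'E'
def fit2(local,world):
    L=np.array(local);W=np.array(world)[:,:2];l=L-L.mean(0);w=W-W.mean(0)
    a=np.arctan2((l[:,0]*w[:,1]-l[:,1]*w[:,0]).sum(),(l*w).sum());r=np.array([[np.cos(a),-np.sin(a)],[np.sin(a),np.cos(a)]])
    o=W.mean(0)-r@L.mean(0);return o,a,W-(L@r.T+o)
E
python3 - <<'E'
from h import *
im,c,s=load("w5")
px=[(256.22,71.99),(275.7,182.1),(232.5,49.3),(255.2,151.8)]
W=onz(c,px,.016);o,a,e=fit2([(0,-.056),(-.028,.08),(.028,-.08),(0,.04)],W);print("plate",o.round(4),a.round(4),(e*1000).round(2))
im,c,s=load("w4")
px=[(233.0,51.0),(279.1,187.0)]
W=onz(c,px,.026);print(W);o,a,e=fit2([(.028,-.08),(-.028,.08)],W);print("rack",o.round(4),a.round(4),(e*1000).round(2))
crop("w4",215,35,305,205,4,"w4d");crop("w5",215,35,305,205,4,"w5d")
E
```

```text
plate [ 0.4859 -0.2137] 0.0441 [[-0.15  1.06]
 [ 0.62 -1.32]
 [-0.29  0.85]
 [-0.18 -0.59]]
[[0.55841692 0.02312719 0.026     ]
 [0.49371666 0.17868233 0.026     ]]
rack [0.5261 0.1009] 0.0575 [[-0.2   0.48]
 [ 0.2  -0.48]]
```

View pics/w4d.png

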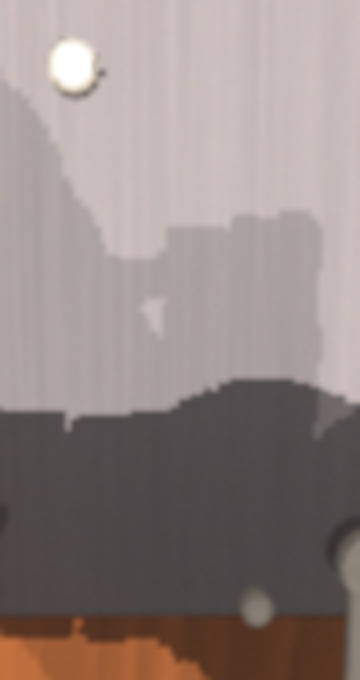

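View pics/w5d.png

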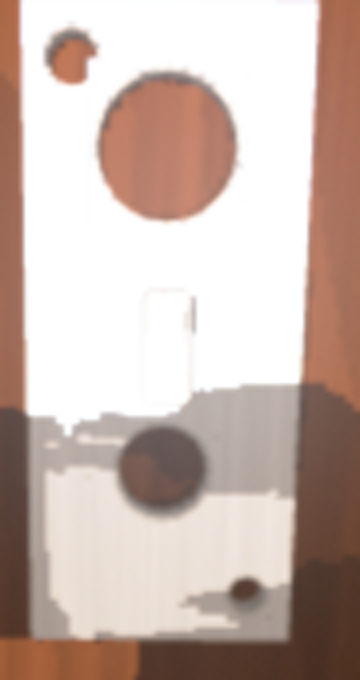

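```bash
python3 - <<'E'
from h import *
im,c,s=load("w5")
h=lambda x,y:((x+.5)/4-.5+215,(y+.5)/4-.5+35)
W=onz(c,[h(167,145),h(246,589),h(70,56),h(162,468)],.016);o,a,e=fit2([(0,-.056),(-.028,.08),(.028,-.08),(0,.04)],W);print("plate",o.round(4),a.round(4),(e*1000).round(2))
b=onz(c,[h(20,2),h(318,2),h(291,638),h(32,636)],.016);o2,a2,e=fit2([(.042,-.095),(-.042,-.095),(-.042,.095),(.042,.095)],b);print("plate corners",o2.round(4),a2.round(4),(e*1000).round(2))
print("block top",onz(c,[h(167,345)],.058))
im,c,s=load("w4")
W=onz(c,[h(73,66),h(257,607)],.026);o,a,e=fit2([(.028,-.08),(-.028,.08)],W);print("rack",o.round(4),a.round(4),(e*1000).round(2))
goal([.486,-.2135,.12],-180+2.6)
E
```

```text
plate [ 0.4858 -0.2144] 0.0469 [[-0.39  0.44]
 [ 0.34 -0.95]
 [-0.02  0.69]
 [ 0.07 -0.18]]
plate corners [ 0.4854 -0.2134] 0.0471 [[ 0.55  0.78]
 [-0.71  0.13]
 [-0.53 -0.44]
 [ 0.68 -0.46]]
block top [[ 0.48551611 -0.21400209  0.058     ]]
rack [0.5263 0.1006] 0.0585 [[-0.38  0.92]
 [ 0.38 -0.92]]
shift cm [ 5.86  0.52 10.93] rot [0.    0.    0.009] rows >= 3.0
```

>>> play_rows(plan="5.9 0.5 3 0 0 -0.007 -1;5.9 0.5 7 0 0 -0.007 -1;5.9 0.5 11 0 0 -0.007 -1;5.9 0.5 14 0 0 -0.007 -1;5.9 0.5 14 0 0 -0.007 -1")

```text
time_s: 8.5
ee_pos: [0.4813, -0.2119, 0.0822]
tcp_rot: [0.003, 0.728, -0.685, -0.005]
ft_force: [-1.5, 0.4, -1.2]
finger_gap: 0.0874
```

```bash
python3 - <<'E'
from h import *
st();goal([.4856,-.214,.027],-177.3)
E
```

```text
t 8.50 pos [ 0.4813 -0.2119  0.0822] yaw_y -176.50 z [-0.012   0.0025 -0.9999] F [-1.5  0.4 -1.2] M [0.13 0.27 0.02] gap 0.0874 j [-0.04  0.27 -0.49 -0.   -0.82  0.11]
shift cm [ 0.25 -0.48  5.51] rot [0.012 0.003 0.014] rows >= 1.3
```

>>> play_rows(plan="0 0 2 0 0 0 -1;0 0 4 0 0 0 -1;0 0 4 0 0 0 -1;0 0 4 0 0 0 -1;0 0 4 0 0 0 -1")

```text
time_s: 8.92
ee_pos: [0.4878, -0.2131, 0.0513]
tcp_rot: [-0.001, 0.729, -0.685, 0.001]
ft_force: [0.3, -1.1, -0.2]
finger_gap: 0.0876
```

```bash
python3 - <<'E'
from h import *
st();goal([.4856,-.214,.027],-177.3)
E
```

```text
t 8.92 pos [ 0.4878 -0.2131  0.0513] yaw_y -176.43 z [ 2.2e-03 -6.0e-04 -1.0e+00] F [ 0.3 -1.1 -0.2] M [ 0.04 -0.05 -0.03] gap 0.0876 j [-0.04  0.31 -0.52  0.   -0.74  0.1 ]
shift cm [0.08 0.23 2.43] rot [-0.002 -0.001  0.015] rows >= 0.6
```

>>> play_rows(plan="0.1 0.2 1.5 0 0 0.015 -1;0.1 0.2 2.4 0 0 0.015 -1;0.1 0.2 2.4 0 0 0.015 -1;0.1 0.2 2.4 0 0 0.015 -1;0.1 0.2 2.4 0 0 0.015 -1")

```text
time_s: 9.33
ee_pos: [0.4849, -0.2146, 0.0261]
tcp_rot: [-0.0, 0.723, -0.691, 0.0]
ft_force: [0.4, 0.0, -0.5]
finger_gap: 0.0874
```

```bash
python3 - <<'E'
from h import *
st();goal([.4856,-.214,.027],-177.3)
snap("wrist","w6")
E
```

```text
t 9.33 pos [ 0.4849 -0.2146  0.0261] yaw_y -177.38 z [ 9.e-04 -3.e-04 -1.e+00] F [ 0.4  0.  -0.5] M [ 0.03 -0.12 -0.01] gap 0.0874 j [-0.05  0.34 -0.55  0.   -0.68  0.09]
shift cm [-0.06 -0.07 -0.09] rot [-0.001 -0.    -0.001] rows >= 0.0
```

View pics/w6.png

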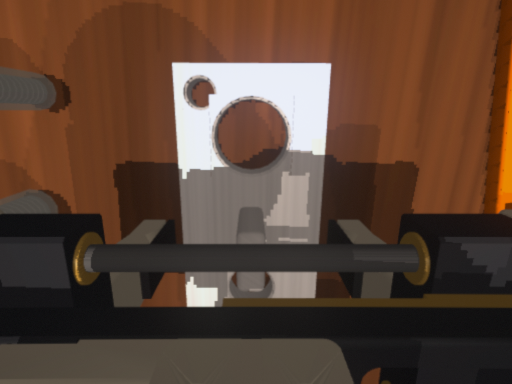

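>>> play_rows(plan="0 0 0 0 0 0 1;0 0 0 0 0 0 1;0 0 0 0 0 0 1;0 0 0 0 0 0 1;0 0 0 0 0 0 1")

```text
time_s: 9.8
ee_pos: [0.4844, -0.2146, 0.0253]
tcp_rot: [-0.0, 0.723, -0.691, 0.0]
ft_force: [0.9, 0.3, -0.1]
finger_gap: 0.0597
```

>>> play_rows(plan="0 0 0 0 0 0 1;0 0 0 0 0 0 1;0 0 0 0 0 0 1;0 0 0 0 0 0 1;0 0 0 0 0 0 1")

```text
time_s: 10.22
ee_pos: [0.4843, -0.2146, 0.0252]
tcp_rot: [0.0, 0.723, -0.691, -0.0]
ft_force: [-0.0, 0.2, 0.2]
finger_gap: 0.0266
```

>>> play_rows(plan="0 0 0 0 0 0 1;0 0 0 0 0 0 1;0 0 0 0 0 0 1")

```text
time_s: 10.47
ee_pos: [0.4846, -0.2146, 0.0252]
tcp_rot: [-0.0, 0.723, -0.691, 0.0]
ft_force: [0.5, -0.2, -0.9]
finger_gap: 0.0138
```

```bash
python3 - <<'E'
from h import *
st()
E
```

```text
t 10.47 pos [ 0.4846 -0.2146  0.0252] yaw_y -177.42 z [ 4.e-04 -1.e-04 -1.e+00] F [ 0.5 -0.2 -0.9] M [ 0.1  -0.29 -0.01] gap 0.0138 j [-0.05  0.35 -0.55  0.   -0.68  0.09]
```

Gripped (13.8 mm). Settle two rows, take a reference picture, and lift.

>>> play_rows(plan="0 0 0 0 0 0 1;0 0 0 0 0 0 1")

```text
time_s: 10.63
ee_pos: [0.4846, -0.2145, 0.0252]
tcp_rot: [-0.0, 0.723, -0.691, 0.0]
ft_force: [1.7, 0.0, -1.4]
finger_gap: 0.0137
```

```bash
python3 - <<'E'
from h import *
st();snap("wrist","w7");st()
E
```

```text
t 10.63 pos [ 0.4846 -0.2145  0.0252] yaw_y -177.42 z [ 5.e-04 -1.e-04 -1.e+00] F [ 1.7  0.  -1.4] M [ 0.05 -0.48  0.02] gap 0.0137 j [-0.05  0.35 -0.55  0.   -0.68  0.09]
t 10.68 pos [ 0.4846 -0.2145  0.0252] yaw_y -177.42 z [ 4.e-04 -1.e-04 -1.e+00] F [ 2.8  0.1 -0.4] M [ 0.05 -0.56 -0.01] gap 0.0137 j [-0.05  0.35 -0.55  0.   -0.68  0.09]
```

>>> play_rows(plan="0 0 -1 0 0 0 1;0 0 -3 0 0 0 1;0 0 -6 0 0 0 1;0 0 -9 0 0 0 1;0 0 -10 0 0 0 1")

```text
time_s: 11.1
ee_pos: [0.4856, -0.2149, 0.1294]
tcp_rot: [-0.001, 0.723, -0.691, 0.002]
ft_force: [2.2, 0.6, -5.5]
finger_gap: 0.0138
```

```bash
python3 - <<'E'
from h import *
st();goal([.5263,.1006,.13],-180+3.3)
E
```

```text
t 11.10 pos [ 0.4856 -0.2149  0.1294] yaw_y -177.39 z [ 0.0042 -0.001  -1.    ] F [ 2.2  0.6 -5.5] M [ 0.04 -0.45 -0.06] gap 0.0138 j [-0.05  0.21 -0.44  0.   -0.92  0.09]
shift cm [-31.33  -5.5   -0.08] rot [-0.004 -0.001 -0.012] rows >= 7.6
```

>>> play_rows(plan="-3 -0.5 0 0 0 0 1;-7 -1.2 0 0 0 0 1;-11 -1.9 0 0 0 -0.005 1;-15 -2.6 0 0 0 -0.01 1;-18 -3.2 0 0 0 -0.01 1")

```text
time_s: 11.52
ee_pos: [0.5071, -0.031, 0.1247]
tcp_rot: [0.0, 0.726, -0.687, -0.001]
ft_force: [-0.5, 0.0, -5.1]
finger_gap: 0.0137
```

```bash
python3 - <<'E'
from h import *
st();goal([.5253,.1002,.13],-176.8)
E
```

```text
t 11.52 pos [ 0.5071 -0.031   0.1247] yaw_y -176.85 z [-1.2e-03  5.0e-04 -1.0e+00] F [-0.5  0.  -5.1] M [ 0.18 -0.18 -0.02] gap 0.0137 j [ 0.33  0.18 -0.49 -0.   -0.9  -0.27]
shift cm [-13.    -2.53  -0.52] rot [ 0.001  0.001 -0.001] rows >= 3.2
```

>>> play_rows(plan="-3.5 -0.6 0 0 0 0 1;-7.5 -1.4 0 0 0 0 1;-11 -2.1 0 0 0 0 1;-12.5 -2.5 0 0 0 0 1;-12.5 -2.5 0 0 0 0 1")

```text
time_s: 11.93
ee_pos: [0.5264, 0.0961, 0.1245]
tcp_rot: [0.0, 0.727, -0.686, -0.0]
ft_force: [-0.2, -0.5, -5.1]
finger_gap: 0.0138
```

>>> play_rows(plan="0 0 1 0 0 0 1;0 0 2 0 0 0 1;0 0 2 0 0 0 1")

```text
time_s: 12.18
ee_pos: [0.5238, 0.0912, 0.102]
tcp_rot: [0.002, 0.726, -0.688, -0.001]
ft_force: [-0.2, -0.7, -5.8]
finger_gap: 0.0138
```

```bash
python3 - <<'E'
from h import *
st();goal([.5253,.1002,.08],-176.8)
im,c=snap("wrist","w8");st()
print(proj(c,[[.559,.0228,.026],[.5586,.0231,.026]]))
crop("w8",0,0,512,384,1.5,"w8c")
E
```

```text
t 12.18 pos [0.5238 0.0912 0.102 ] yaw_y -176.95 z [-0.0051 -0.0019 -1.    ] F [-0.2 -0.7 -5.8] M [-0.05  0.12 -0.03] gap 0.0138 j [ 0.54  0.25 -0.46 -0.   -0.87 -0.49]
shift cm [-0.9  -0.21  2.2 ] rot [ 0.005 -0.002 -0.003] rows >= 0.6
t 12.23 pos [0.5245 0.0912 0.1031] yaw_y -176.95 z [-0.0041 -0.0018 -1.    ] F [ 0.1 -0.9 -5. ] M [0.03 0.01 0.02] gap 0.0138 j [ 0.54  0.25 -0.46 -0.   -0.87 -0.49]
[[210.35472852 109.65368444]
 [210.8681533  110.08602179]]
```

View pics/w8c.png

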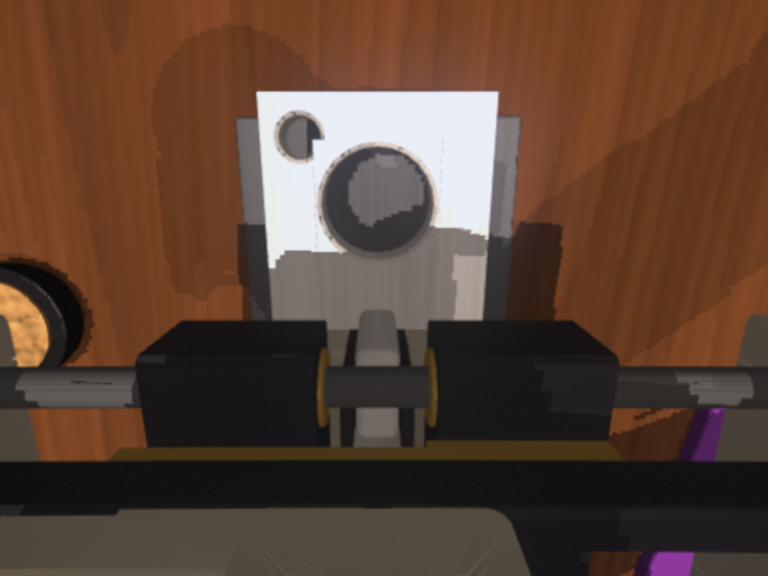

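>>> play_rows(plan="-0.9 -0.15 1 0 0 0 1;-0.9 -0.15 2.5 0 0 0 1;-0.9 -0.15 3.5 0 0 0 1;-0.9 -0.15 3.7 0 0 0 1;-0.9 -0.15 3.7 0 0 0 1")

```text
time_s: 12.65
ee_pos: [0.5266, 0.1013, 0.0672]
tcp_rot: [0.001, 0.726, -0.688, -0.0]
ft_force: [0.4, -1.0, -4.7]
finger_gap: 0.0135
```

>>> play_rows(plan="0 0 0 0 0 0 1;0 0 0 0 0 0 1")

```text
time_s: 12.82
ee_pos: [0.5278, 0.102, 0.0688]
tcp_rot: [-0.0, 0.726, -0.687, 0.0]
ft_force: [0.4, 0.4, -6.4]
finger_gap: 0.0141
```

```bash
python3 - <<'E'
from h import *
st();goal([.5253,.1002,.06],-176.8)
im,c=snap("wrist","w9");st()
print(proj(c,[[.559,.0228,.026],[.5586,.0231,.026]]))
crop("w9",130,40,330,190,4,"w9c")
E
```

```text
t 12.82 pos [0.5278 0.102  0.0688] yaw_y -176.85 z [ 9.e-04  3.e-04 -1.e+00] F [ 0.4  0.4 -6.4] M [ 0.07 -0.07 -0.05] gap 0.0141 j [ 0.56  0.29 -0.49  0.   -0.78 -0.5 ]
shift cm [0.17 0.26 0.88] rot [-0.001  0.    -0.001] rows >= 0.2
t 12.87 pos [0.5278 0.1021 0.0689] yaw_y -176.85 z [ 1.1e-03  5.0e-04 -1.0e+00] F [ 0.4  0.3 -4.9] M [ 0.06 -0.01  0.04] gap 0.0142 j [ 0.56  0.29 -0.49  0.   -0.78 -0.5 ]
[[210.87254103  92.45782085]
 [211.47779883  92.97764067]]
```

View pics/w9c.png

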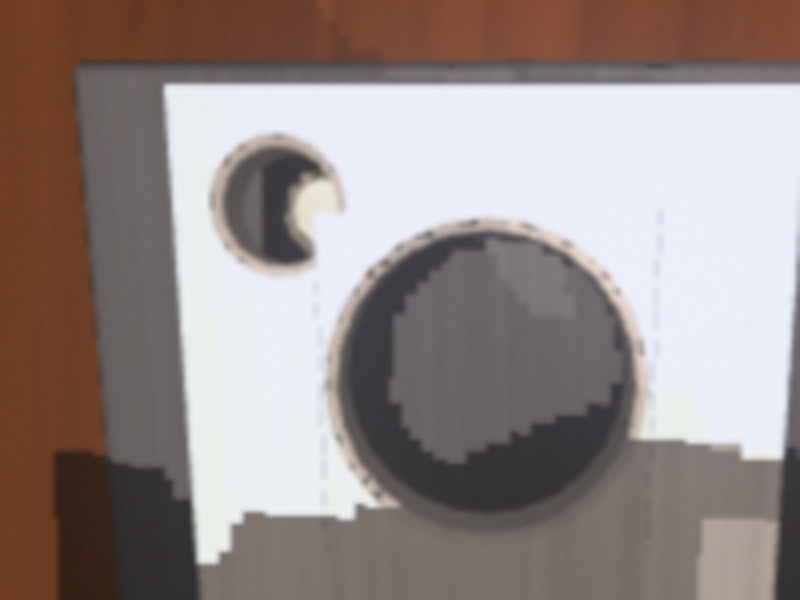

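```bash
python3 - <<'E'
from h import *
for f,hk,wd,off in [("w9",(278,205),(486,372),(130,40))]:
    im,c,s=load(f);p=s["ee_pos"];R=rot(s)
    g=lambda q:((q[0]+.5)/4-.5+off[0],(q[1]+.5)/4-.5+off[1])
    W=onz(c,[g(hk),g(wd)],p[2]-.0092);print(W.round(4))
    o,a,e=fit2([(.028,-.08),(0,-.056)],W);print(o.round(4),a.round(4),(e*1000).round(2))
    print("in tool (cm)",(R.T@(W-p).T).T.round(4), "nominal in tool y,x: hole (.08,-.028)")
im,c,s=load("w7");p=s["ee_pos"];cv2.imwrite("pics/w7c.png",cv2.resize(im[50:190,160:350],None,fx=4,fy=4,interpolation=cv2.INTER_CUBIC))
E
```

```text
[[0.5609 0.0239 0.0596]
 [0.5315 0.0446 0.0596]]
[0.5258 0.1006] 0.0954 [[-0.37  0.26]
 [ 0.37 -0.26]]
in tool (cm) [[ 0.0799 -0.0288  0.0092]
 [ 0.0576 -0.0005  0.0092]] nominal in tool y,x: hole (.08,-.028)
```

View pics/w7c.png

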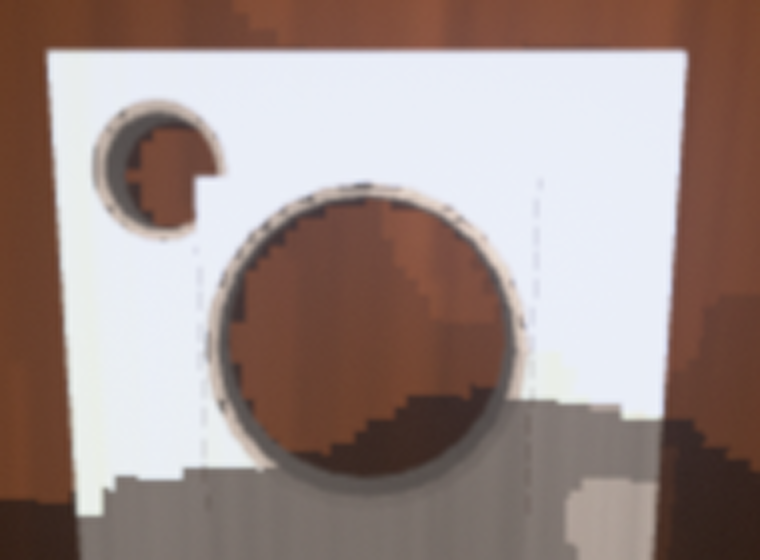

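>>> play_rows(plan="0.12 0.24 0.6 0 0 -0.002 1;0.12 0.24 1.2 0 0 -0.002 1;0.12 0.24 1.2 0 0 -0.002 1;0.12 0.24 1.2 0 0 -0.002 1;0.12 0.24 1.2 0 0 -0.002 1")

```text
time_s: 13.28
ee_pos: [0.525, 0.1006, 0.0561]
tcp_rot: [0.0, 0.727, -0.687, 0.0]
ft_force: [-0.2, 0.2, -5.2]
finger_gap: 0.014
```

```bash
python3 - <<'E'
from h import *
st();goal([.5255,.1008,.056],-176.75)
im,c=snap("wrist","w10")
print(proj(c,[[.559,.0228,.026],[.5586,.0231,.026]]))
crop("w10",130,40,330,190,4,"w10c")
E
```

```text
t 13.28 pos [0.525  0.1006 0.0561] yaw_y -176.73 z [-1.e-04 -2.e-04 -1.e+00] F [-0.2  0.2 -5.2] M [ 0.09 -0.01  0.04] gap 0.0140 j [ 0.56  0.31 -0.51  0.   -0.75 -0.5 ]
shift cm [-0.02 -0.05  0.01] rot [ 0. -0.  0.] rows >= 0.0
[[203.69770759  93.39340826]
 [204.34555879  93.94875135]]
```

View pics/w10c.png

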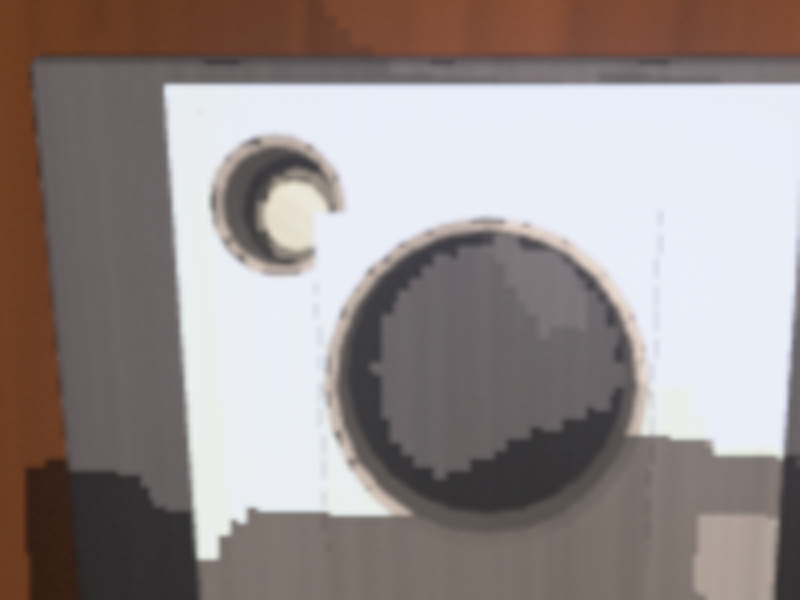

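>>> play_rows(plan="-0.04 -0.05 0.2 0 0 0 1;-0.04 -0.05 0.5 0 0 0 1;-0.04 -0.05 0.8 0 0 0 1;-0.04 -0.05 1 0 0 0 1;-0.04 -0.05 1 0 0 0 1")

```text
time_s: 13.75
ee_pos: [0.5252, 0.1009, 0.0456]
tcp_rot: [0.0, 0.727, -0.687, -0.0]
ft_force: [0.5, -0.9, -5.5]
finger_gap: 0.0138
```

```bash
python3 - <<'E'
from h import *
st()
E
```

```text
t 13.75 pos [0.5252 0.1009 0.0456] yaw_y -176.74 z [-8.e-04 -4.e-04 -1.e+00] F [ 0.5 -0.9 -5.5] M [ 0.1  -0.09 -0.01] gap 0.0138 j [ 0.56  0.32 -0.52 -0.   -0.73 -0.5 ]
```

>>> play_rows(plan="0 0 0.2 0 0 0 1;0 0 0.4 0 0 0 1;0 0 0.6 0 0 0 1;0 0 0.8 0 0 0 1;0 0 0.8 0 0 0 1")

```text
time_s: 14.17
ee_pos: [0.5255, 0.101, 0.038]
tcp_rot: [0.0, 0.727, -0.687, 0.0]
ft_force: [0.3, 0.2, -4.2]
finger_gap: 0.014
```

```bash
python3 - <<'E'
from h import *
st();snap("wrist","w11");crop("w11",130,40,330,190,4,"w11c");st()
E
```

```text
t 14.17 pos [0.5255 0.101  0.038 ] yaw_y -176.73 z [ 0.e+00 -1.e-04 -1.e+00] F [ 0.3  0.2 -4.2] M [0.18 0.05 0.07] gap 0.0140 j [ 0.56  0.33 -0.53  0.   -0.71 -0.5 ]
t 14.22 pos [0.5254 0.1011 0.0381] yaw_y -176.73 z [-0.e+00 -1.e-04 -1.e+00] F [-0.2  0.7 -4.4] M [ 0.06 -0.06  0.  ] gap 0.0138 j [ 0.56  0.33 -0.53  0.   -0.71 -0.5 ]
```

View pics/w11c.png

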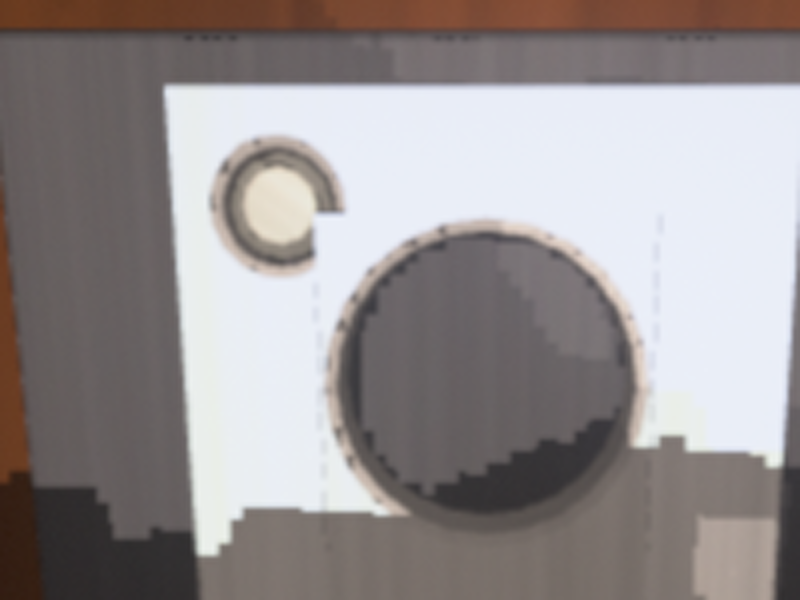

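Pin sits centred in the hole. About 1 mm left to go down.

>>> play_rows(plan="0 0 0.1 0 0 0 1;0 0 0.15 0 0 0 1;0 0 0.15 0 0 0 1")

```text
time_s: 14.47
ee_pos: [0.5257, 0.1008, 0.0372]
tcp_rot: [-0.0, 0.727, -0.687, 0.0]
ft_force: [-1.1, -2.9, 3.6]
finger_gap: 0.0139
```

```bash
python3 - <<'E'
from h import *
st()
E
```

```text
t 14.47 pos [0.5257 0.1008 0.0372] yaw_y -176.73 z [ 5.e-04 -2.e-04 -1.e+00] F [-1.1 -2.9  3.6] M [-0.75  0.41  0.05] gap 0.0139 j [ 0.56  0.33 -0.53  0.   -0.71 -0.5 ]
```

>>> play_rows(plan="0 0 0 0 0 0 0;0 0 0 0 0 0 -0.3;0 0 0 0 0 0 -0.3;0 0 0 0 0 0 -0.3;0 0 0 0 0 0 -0.3")

```text
time_s: 14.88
ee_pos: [0.5256, 0.1013, 0.0367]
tcp_rot: [-0.0, 0.727, -0.687, 0.0]
ft_force: [-0.4, 0.2, -0.2]
finger_gap: 0.0415
```

```bash
python3 - <<'E'
from h import *
st();snap("wrist","w12");crop("w12",0,0,512,384,1.5,"w12c")
E
```

```text
t 14.88 pos [0.5256 0.1013 0.0367] yaw_y -176.72 z [ 3.e-04  2.e-04 -1.e+00] F [-0.4  0.2 -0.2] M [ 0.08 -0.08 -0.  ] gap 0.0415 j [ 0.56  0.34 -0.53 -0.   -0.71 -0.5 ]
```

View pics/w12c.png

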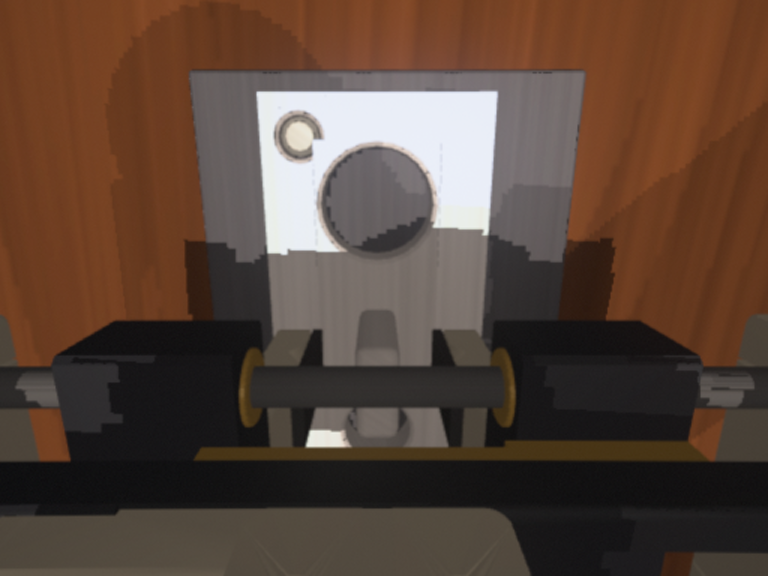

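>>> play_rows(plan="0 0 -3 0 0 0 -0.3;0 0 -7 0 0 0 -0.3;0 0 -11 0 0 0 -0.5;0 0 -15 0 0 0 -0.5;0 0 -15 0 0 0 -0.5")

```text
time_s: 15.35
ee_pos: [0.5296, 0.1025, 0.1952]
tcp_rot: [-0.006, 0.727, -0.686, 0.003]
ft_force: [2.2, 0.4, 0.3]
finger_gap: 0.0647
```

```bash
python3 - <<'E'
from h import *
st();goal([.456,.285,.19],-176.7)
E
```

```text
t 15.35 pos [0.5296 0.1025 0.1952] yaw_y -176.65 z [ 0.012   0.0043 -0.9999] F [2.2 0.4 0.3] M [ 0.2  -0.33  0.01] gap 0.0647 j [ 0.56  0.15 -0.34  0.   -1.06 -0.5 ]
shift cm [-18.65   6.28   0.51] rot [-0.012  0.004  0.001] rows >= 4.7
```

>>> play_rows(plan="-18 6.3 0 0 0 0 -0.5;-18 6.3 0 0 0 0 -0.5;-18 6.3 0 0 0 0 -0.5;-18 6.3 0 0 0 0 -0.5;-18 6.3 0 0 0 0 -0.5")

```text
time_s: 15.77
ee_pos: [0.451, 0.2801, 0.1869]
tcp_rot: [-0.001, 0.727, -0.686, -0.0]
ft_force: [0.5, -0.6, 0.1]
finger_gap: 0.0658
```

>>> play_rows(plan="0 0 0 0 0 0 -0.5")

```text
time_s: 15.85
ee_pos: [0.451, 0.281, 0.1868]
tcp_rot: [-0.001, 0.728, -0.685, -0.0]
ft_force: [0.7, 1.0, 0.5]
finger_gap: 0.0661
```

```bash
python3 - <<'E'
from h import *
st();im,c=snap("wrist","w13");st();crop("w13",0,0,512,384,1.5,"w13c");snap("top","t13")
print(proj(c,[[.4545,.249,.0785],[.4622,.159,.043]]))
E
```

```text
t 15.85 pos [0.451  0.281  0.1868] yaw_y -176.52 z [ 6.e-04  1.e-03 -1.e+00] F [0.7 1.  0.5] M [ 0.07 -0.11 -0.02] gap 0.0661 j [ 0.93  0.15 -0.36 -0.   -1.05 -0.87]
t 15.90 pos [0.4514 0.2793 0.1866] yaw_y -176.53 z [ 1.e-04  2.e-04 -1.e+00] F [ 0.1 -0.4  0.3] M [-0.   -0.02  0.01] gap 0.0659 j [ 0.92  0.15 -0.36 -0.   -1.05 -0.86]
[[250.04353122 152.69303622]
 [247.72998311  51.84828938]]
```

View pics/w13c.png

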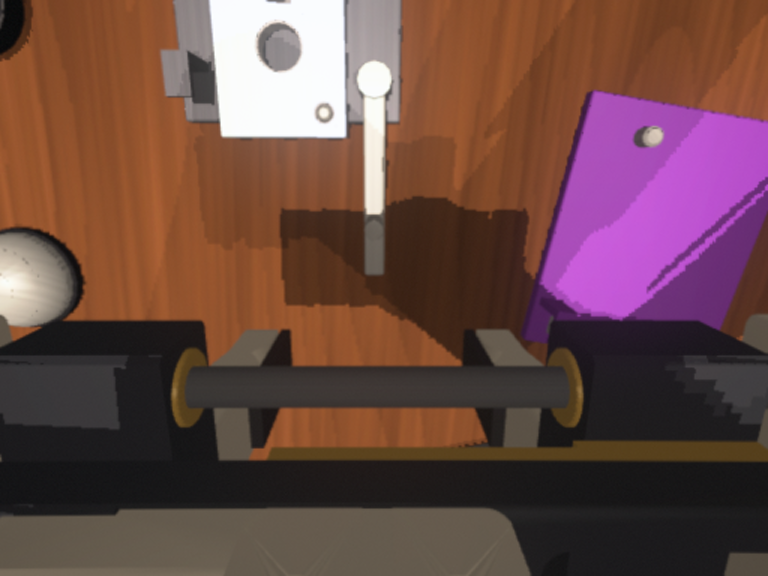

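```bash
python3 - <<'E'
from h import *
goal([.4545,.249,.053],-175.2)
E
```

```text
shift cm [ 2.91 -0.11 13.35] rot [ 0.    -0.    -0.024] rows >= 3.3
```

>>> play_rows(plan="2.5 -0.1 0 0 0 -0.02 -0.5;2.9 -0.1 3 0 0 -0.02 -0.5;2.9 -0.1 7 0 0 -0.02 -0.5;2.9 -0.1 8.5 0 0 -0.02 -0.3;2.9 -0.1 8.5 0 0 -0.02 -0.1")

```text
time_s: 16.37
ee_pos: [0.4532, 0.245, 0.098]
tcp_rot: [0.004, 0.733, -0.68, -0.0]
ft_force: [-1.3, -0.1, 0.2]
finger_gap: 0.0579
```

```bash
python3 - <<'E'
from h import *
st();goal([.4545,.249,.053],-175.2)
E
```

```text
t 16.37 pos [0.4532 0.245  0.098 ] yaw_y -175.73 z [-0.0051 -0.0049 -1.    ] F [-1.3 -0.1  0.2] M [ 0.07 -0.03 -0.03] gap 0.0579 j [ 0.88  0.23 -0.5  -0.   -0.85 -0.8 ]
shift cm [-0.41 -0.18  4.5 ] rot [ 0.005 -0.004 -0.009] rows >= 1.1
```

>>> play_rows(plan="-0.2 -0.1 2 0 0 0 0;-0.2 -0.1 4.5 0 0 0 0;-0.2 -0.1 4.7 0 0 0 0.4;-0.2 -0.1 4.7 0 0 0 1;-0.2 -0.1 4.7 0 0 0 1")

```text
time_s: 16.78
ee_pos: [0.4567, 0.2506, 0.0562]
tcp_rot: [-0.001, 0.734, -0.679, 0.0]
ft_force: [-0.3, 0.3, 0.2]
finger_gap: 0.0291
```

>>> play_rows(plan="0 0 0 0 0 0 1;0 0 0 0 0 0 1;0 0 0 0 0 0 1;0 0 0 0 0 0 1")

```text
time_s: 17.12
ee_pos: [0.4564, 0.2509, 0.0559]
tcp_rot: [-0.001, 0.734, -0.679, 0.0]
ft_force: [-0.9, 0.1, 5.8]
finger_gap: 0.0112
```

```bash
cat > arc.py <<'E'
import sys
from h import *
s=st();P=np.array([.4622,.1593])
for a in map(float,sys.argv[1:]):
    th=a+.057; print(a,end=" "); goal([P[0]+.09*np.cos(th),P[1]+.09*np.sin(th),.053],np.degrees(th)+90,s)
E
python3 arc.py 1.6 1.5 1.4 1.3 1.2 1.1
```

```text
t 17.12 pos [0.4564 0.2509 0.0559] yaw_y -175.57 z [ 0.0015  0.0013 -1.    ] F [-0.9  0.1  5.8] M [-0.07  0.25 -0.01] gap 0.0112 j [ 0.88  0.29 -0.54  0.   -0.74 -0.8 ]
1.6 shift cm [0.18 0.21 0.29] rot [-0.002  0.001 -0.009] rows >= 0.1
1.5 shift cm [ 0.21 -0.69  0.29] rot [-0.002  0.001  0.091] rows >= 0.7
1.4 shift cm [ 0.34 -1.58  0.29] rot [-0.001  0.001  0.191] rows >= 1.5
1.3 shift cm [ 0.56 -2.46  0.29] rot [-0.001  0.001  0.291] rows >= 2.3
1.2 shift cm [ 0.86 -3.31  0.29] rot [-0.001  0.001  0.391] rows >= 3.1
1.1 shift cm [ 1.24 -4.12  0.29] rot [-0.001  0.002  0.491] rows >= 3.9
```

>>> play_rows(plan="0.1 -0.7 0 0 0 0.09 1;0.2 -1.6 0 0 0 0.19 1;0.4 -2.5 0 0 0 0.29 1;0.7 -3.3 0 0 0 0.39 1;1.1 -4.1 0 0 0 0.49 1")

```text
time_s: 17.53
ee_pos: [0.4985, 0.2428, 0.0559]
tcp_rot: [0.001, -0.545, 0.838, -0.0]
ft_force: [-1.1, -1.1, 7.5]
finger_gap: 0.0112
```

```bash
python3 arc.py 1.1 1.0 .9 .8 .7 .6
```

```text
t 17.53 pos [0.4985 0.2428 0.0559] yaw_y 156.11 z [ 1.4e-03  4.0e-04 -1.0e+00] F [-1.1 -1.1  7.5] M [-0.72  0.25  0.08] gap 0.0112 j [ 0.81  0.33 -0.47  0.   -0.77 -1.22]
1.1 shift cm [ 0.1  -0.03  0.29] rot [-0.001  0.001 -0.003] rows >= 0.1
1.0 shift cm [ 0.14 -0.93  0.29] rot [-0.001  0.001  0.097] rows >= 0.8
0.9 shift cm [ 0.27 -1.82  0.29] rot [-0.001  0.001  0.197] rows >= 1.6
0.8 shift cm [ 0.49 -2.69  0.29] rot [-0.001  0.001  0.297] rows >= 2.4
0.7 shift cm [ 0.8  -3.54  0.29] rot [-0.001  0.001  0.397] rows >= 3.2
0.6 shift cm [ 1.19 -4.35  0.29] rot [-0.001  0.001  0.497] rows >= 4.0
```

>>> play_rows(plan="0.1 -0.9 -0.05 0 0 0.1 1;0.2 -1.8 -0.1 0 0 0.2 1;0.45 -2.7 -0.1 0 0 0.3 1;0.75 -3.5 -0.1 0 0 0.4 1;1.15 -4.3 -0.1 0 0 0.5 1")

```text
time_s: 17.95
ee_pos: [0.5331, 0.2149, 0.056]
tcp_rot: [0.001, -0.321, 0.947, 0.0]
ft_force: [1.4, 0.4, 0.2]
finger_gap: 0.0114
```

```bash
python3 arc.py .6 .5 .4 .3 .2 .1
```

```text
t 17.95 pos [0.5331 0.2149 0.056 ] yaw_y 127.44 z [ 1.e-03  5.e-04 -1.e+00] F [1.4 0.4 0.2] M [ 0.09 -0.52  0.1 ] gap 0.0114 j [ 0.72  0.36 -0.42  0.   -0.79 -1.64]
0.6 shift cm [ 0.01 -0.07  0.3 ] rot [-0.     0.001 -0.004] rows >= 0.1
0.5 shift cm [ 0.05 -0.97  0.3 ] rot [-0.     0.001  0.096] rows >= 0.8
0.4 shift cm [ 0.18 -1.86  0.3 ] rot [-0.     0.001  0.196] rows >= 1.6
0.3 shift cm [ 0.4  -2.73  0.3 ] rot [-0.     0.001  0.296] rows >= 2.4
0.2 shift cm [ 0.71 -3.58  0.3 ] rot [0.    0.001 0.396] rows >= 3.2
0.1 shift cm [ 1.1  -4.39  0.3 ] rot [0.    0.001 0.496] rows >= 4.0
```

>>> play_rows(plan="0.05 -0.9 0 0 0 0.1 1;0.2 -1.8 0 0 0 0.2 1;0.4 -2.7 0 0 0 0.3 1;0.7 -3.6 0 0 0 0.4 1;1.1 -4.4 0 0 0 0.5 1")

```text
time_s: 18.37
ee_pos: [0.5508, 0.1728, 0.056]
tcp_rot: [0.0, -0.077, 0.997, -0.0]
ft_force: [-0.8, -0.3, 1.2]
finger_gap: 0.0111
```

```bash
python3 arc.py .1 0.05 0 -.03
```

```text
t 18.37 pos [0.5508 0.1728 0.056 ] yaw_y 98.78 z [ 3.e-04 -1.e-04 -1.e+00] F [-0.8 -0.3  1.2] M [-0.14  0.08  0.14] gap 0.0111 j [ 0.64  0.37 -0.42  0.   -0.79 -2.06]
0.1 shift cm [-0.03  0.05  0.3 ] rot [-0.     0.    -0.004] rows >= 0.1
0.05 shift cm [-0.03 -0.4   0.3 ] rot [-0.     0.     0.046] rows >= 0.4
0.0 shift cm [ 0.01 -0.85  0.3 ] rot [-0.     0.     0.096] rows >= 0.8
-0.03 shift cm [ 0.04 -1.12  0.3 ] rot [-0.     0.     0.126] rows >= 1.0
```

>>> play_rows(plan="0 -0.3 0 0 0 0.03 1;0 -0.6 0 0 0 0.06 1;0 -0.8 0 0 0 0.09 1;0 -0.95 0 0 0 0.1 1;0 -1 0 0 0 0.1 1")

```text
time_s: 18.78
ee_pos: [0.5517, 0.1646, 0.056]
tcp_rot: [0.0, -0.029, 1.0, 0.001]
ft_force: [-5.7, 9.1, 2.3]
finger_gap: 0.011
```

```bash
python3 arc.py 0 -.03
```

```text
t 18.78 pos [0.5517 0.1646 0.056 ] yaw_y 93.27 z [ 2.0e-04  2.2e-03 -1.0e+00] F [-5.7  9.1  2.3] M [3.42 2.03 0.06] gap 0.0110 j [ 0.63  0.36 -0.42 -0.   -0.79 -2.14]
0.0 shift cm [-0.03 -0.02  0.3 ] rot [0.002 0.    0.   ] rows >= 0.1
-0.03 shift cm [-0.03 -0.29  0.3 ] rot [0.002 0.    0.03 ] rows >= 0.2
```

>>> play_rows(plan="0 0 0 0 0 0 1;0 0 0 0 0 0 0.5;0 0.1 0 0 0 0 0.4;0 0.1 0 0 0 0 0.4;0 0.1 0 0 0 0 0.4")

```text
time_s: 19.2
ee_pos: [0.552, 0.1643, 0.0558]
tcp_rot: [0.0, -0.029, 1.0, -0.0]
ft_force: [0.6, -0.3, -0.6]
finger_gap: 0.0257
```

>>> play_rows(plan="0 0 -2 0 0 0 0.4;0 0 -5 0 0 0 0.2;0 0 -9 0 0 0 -0.2;0 0 -13 0 0 0 -0.5;0 0 -15 0 0 0 -0.5")

```text
time_s: 19.62
ee_pos: [0.5537, 0.1646, 0.2109]
tcp_rot: [0.003, -0.029, 1.0, 0.001]
ft_force: [0.8, -0.5, 1.2]
finger_gap: 0.0473
```

```bash
python3 - <<'E'
from h import *
st();snap("scene","s14");crop("s14",250,160,390,260,5,"s14c");im,c=snap("wrist","w14")
st();crop("w14",0,0,512,384,1.5,"w14c")
E
```

```text
t 19.62 pos [0.5537 0.1646 0.2109] yaw_y 93.34 z [ 0.0054  0.002  -1.    ] F [ 0.8 -0.5  1.2] M [ 0.12 -0.33  0.  ] gap 0.0473 j [ 0.63  0.21 -0.24  0.   -1.12 -2.14]
t 19.72 pos [0.5542 0.1651 0.2107] yaw_y 93.33 z [ 0.0072  0.0037 -1.    ] F [ 0.1 -0.3 -0.3] M [ 0.08 -0.13  0.05] gap 0.0554 j [ 0.63  0.21 -0.24  0.   -1.12 -2.14]
```

View pics/s14c.png

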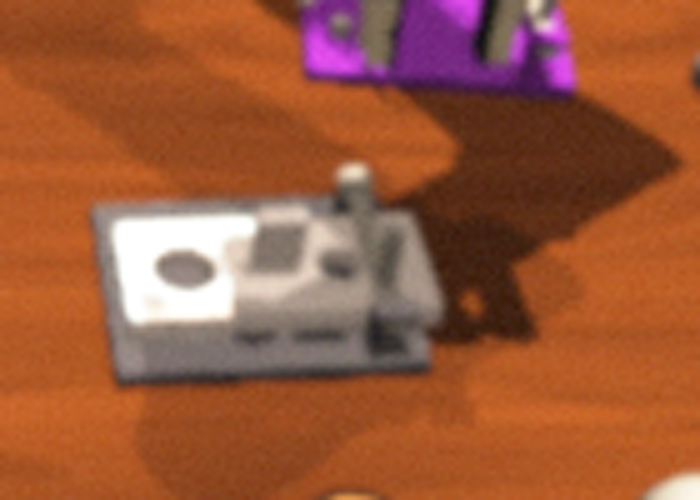

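View pics/w14c.png

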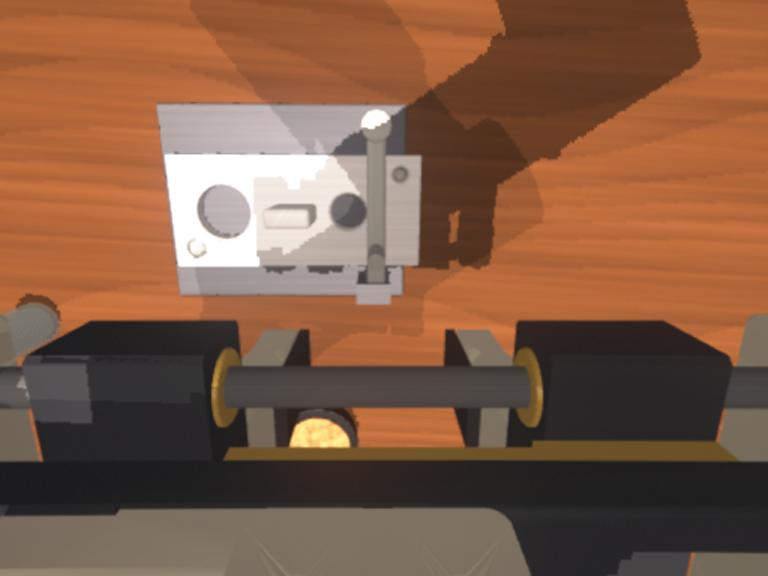

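```bash
python3 - <<'E'
from h import *
goal([.63,-.075,.23],180)
E
```

```text
shift cm [ -6.19 -24.41  -1.96] rot [-0.003  0.008 -1.513] rows >= 12.1
```

>>> play_rows(plan="-6.2 -24.4 -2 0 0 -1.51 -1;-6.2 -24.4 -2 0 0 -1.51 -1;-6.2 -24.4 -2 0 0 -1.51 -1;-6.2 -24.4 -2 0 0 -1.51 -1;-6.2 -24.4 -2 0 0 -1.51 -1")

```text
time_s: 20.13
ee_pos: [0.61, -0.0201, 0.2204]
tcp_rot: [-0.0, -0.315, 0.949, 0.0]
ft_force: [0.4, -0.2, -0.9]
finger_gap: 0.0857
```

```bash
python3 - <<'E'
from h import *
goal([.63,-.075,.23],180)
E
```

```text
shift cm [ 1.68 -5.6  -0.96] rot [ 0.001 -0.001 -0.93 ] rows >= 7.4
```

>>> play_rows(plan="1.6 -5.5 -1 0 0 -0.93 -1;1.6 -5.5 -1 0 0 -0.93 -1;1.6 -5.5 -1 0 0 -0.93 -1;1.6 -5.5 -1 0 0 -0.93 -1;1.6 -5.5 -1 0 0 -0.93 -1")

```text
time_s: 20.55
ee_pos: [0.6294, -0.0731, 0.2298]
tcp_rot: [-0.001, -0.588, 0.809, 0.0]
ft_force: [0.4, -0.6, 0.2]
finger_gap: 0.0877
```

>>> play_rows(plan="0 0 0 0 0 -0.31 -1;0 0 0 0 0 -0.31 -1;0 0 0 0 0 -0.31 -1;0 0 0 0 0 -0.31 -1")

```text
time_s: 20.88
ee_pos: [0.6294, -0.0723, 0.23]
tcp_rot: [-0.001, -0.705, 0.709, 0.0]
ft_force: [0.7, 0.5, -0.9]
finger_gap: 0.0876
```

```bash
python3 - <<'E'
from h import *
st();im,c=snap("wrist","w15");st();crop("w15",0,0,512,384,1.5,"w15c")
print(proj(c,[[.64,-.1293,.11],[.64,-.1293,0]]))
E
```

```text
t 20.88 pos [ 0.6294 -0.0723  0.23  ] yaw_y 179.67 z [-1.4e-03 -1.0e-04 -1.0e+00] F [ 0.7  0.5 -0.9] M [ 0.09 -0.05 -0.02] gap 0.0876 j [ 0.19  0.29 -0.08 -0.   -1.2  -0.2 ]
t 20.93 pos [ 0.6295 -0.0722  0.2301] yaw_y 179.44 z [-1.3e-03 -1.0e-04 -1.0e+00] F [ 0.9  0.1 -0.7] M [ 0.08 -0.02  0.  ] gap 0.0879 j [ 0.19  0.29 -0.08 -0.   -1.2  -0.2 ]
[[239.68871844 124.2998645 ]
 [242.7266898  120.20037278]]
```

View pics/w15c.png

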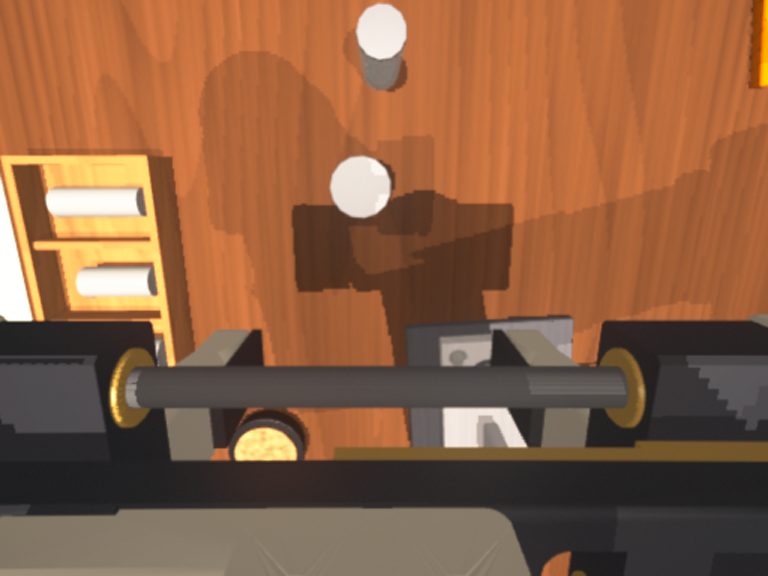

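```bash
python3 - <<'E'
from h import *
im,c,s=load("w15");print(onz(c,[((360.5+.5)/1.5-.5,(187+.5)/1.5-.5)],.11));goal([.64,-.1293,.066],180)
E
```

```text
[[ 0.63956001 -0.12911637  0.11      ]]
shift cm [ 5.69 -1.13 16.41] rot [ 0.001 -0.    -0.01 ] rows >= 4.2
```

>>> play_rows(plan="4 -0.8 0 0 0 -0.01 -1;5.7 -1.1 1 0 0 -0.01 -1;5.7 -1.1 5 0 0 -0.01 -1;5.7 -1.1 8 0 0 -0.01 -1;5.7 -1.1 8 0 0 -0.01 -1")

```text
time_s: 21.35
ee_pos: [0.636, -0.1293, 0.1438]
tcp_rot: [-0.003, -0.706, 0.708, 0.004]
ft_force: [-2.1, 0.0, -1.9]
finger_gap: 0.0875
```

>>> play_rows(plan="0 0 0 0 0 0 -1")

```text
time_s: 21.43
ee_pos: [0.6393, -0.1295, 0.1496]
tcp_rot: [0.002, 0.707, -0.707, -0.001]
ft_force: [-0.5, 0.5, 0.8]
finger_gap: 0.0878
```

```bash
python3 - <<'E'
from h import *
st();goal([.6397,-.1293,.066],180)
E
```

```text
t 21.43 pos [ 0.6393 -0.1295  0.1496] yaw_y -179.99 z [-4.1e-03 -7.0e-04 -1.0e+00] F [-0.5  0.5  0.8] M [ 0.07 -0.18  0.04] gap 0.0878 j [ 0.1   0.38 -0.14  0.   -1.06 -0.1 ]
shift cm [-0.02 -0.07  8.36] rot [ 0.004 -0.001  0.   ] rows >= 2.0
```

>>> play_rows(plan="0 0 2 0 0 0 -1;0 0 5 0 0 0 -1;0 0 8 0 0 0 -1;0 0 8.4 0 0 0 -0.6;0 0 8.4 0 0 0 -0.4")

```text
time_s: 21.85
ee_pos: [0.6405, -0.1291, 0.0673]
tcp_rot: [0.001, 0.708, -0.706, -0.0]
ft_force: [-0.1, -0.9, 0.5]
finger_gap: 0.0794
```

```bash
python3 - <<'E'
from h import *
st();goal([.6397,-.1293,.066],180)
E
```

```text
t 21.85 pos [ 0.6405 -0.1291  0.0673] yaw_y -179.89 z [-1.3e-03 -6.0e-04 -1.0e+00] F [-0.1 -0.9  0.5] M [ 0.11 -0.05 -0.  ] gap 0.0794 j [ 0.1   0.46 -0.23  0.   -0.89 -0.1 ]
shift cm [0.02 0.08 0.13] rot [ 0.001 -0.001  0.002] rows >= 0.0
```

>>> play_rows(plan="0 0 0 0 0 0 -0.2;0 0 0 0 0 0 0.2;0 0 0 0 0 0 1;0 0 0 0 0 0 1;0 0 0 0 0 0 1")

```text
time_s: 22.27
ee_pos: [0.6409, -0.1291, 0.0681]
tcp_rot: [-0.001, 0.708, -0.706, 0.001]
ft_force: [-0.2, 0.4, -0.8]
finger_gap: 0.0465
```

>>> play_rows(plan="0 0 0 0 0 0 1;0 0 0 0 0 0 1;0 0 0 0 0 0 1;0 0 0 0 0 0 1")

```text
time_s: 22.6
ee_pos: [0.6405, -0.1292, 0.0674]
tcp_rot: [-0.0, 0.708, -0.706, 0.0]
ft_force: [-0.7, 0.3, 4.1]
finger_gap: 0.038
```

```bash
python3 - <<'E'
from h import *
st()
E
```

```text
t 22.60 pos [ 0.6405 -0.1292  0.0674] yaw_y -179.89 z [ 3.e-04 -2.e-04 -1.e+00] F [-0.7  0.3  4.1] M [ 0.25  0.4  -0.01] gap 0.0380 j [ 0.1   0.46 -0.23  0.   -0.89 -0.1 ]
```

>>> play_rows(plan="0 0 -1 0 0 0 1;0 0 -4 0 0 0 1;0 0 -8 0 0 0 1;0 0 -11 0 0 0 1;0 0 -11.5 0 0 0 1")

```text
time_s: 23.02
ee_pos: [0.6432, -0.1296, 0.1888]
tcp_rot: [-0.003, 0.708, -0.706, 0.003]
ft_force: [1.5, -0.4, -1.9]
finger_gap: 0.0378
```

```bash
python3 - <<'E'
from h import *
st();goal([.5288,.0451,.185],-176.7)
E
```

```text
t 23.02 pos [ 0.6432 -0.1296  0.1888] yaw_y -179.84 z [ 0.0088 -0.001  -1.    ] F [ 1.5 -0.4 -1.9] M [ 0.07 -0.37  0.01] gap 0.0378 j [ 0.1   0.35 -0.09  0.   -1.12 -0.1 ]
shift cm [-17.5   11.4    0.27] rot [-0.009 -0.001 -0.055] rows >= 5.0
```

>>> play_rows(plan="-3 2 0 0 0 -0.02 1;-6.5 4.2 0 0 0 -0.05 1;-10 6.5 0 0 0 -0.05 1;-13 8.5 0 0 0 -0.05 1;-16 10.5 0 0 0 -0.05 1")

```text
time_s: 23.43
ee_pos: [0.5333, 0.0317, 0.1816]
tcp_rot: [0.0, 0.725, -0.689, -0.0]
ft_force: [1.7, 1.6, -1.8]
finger_gap: 0.0379
```

```bash
python3 - <<'E'
from h import *
st();goal([.5288,.0451,.15],-176.7)
E
```

```text
t 23.43 pos [0.5333 0.0317 0.1816] yaw_y -177.05 z [-1.e-03  1.e-04 -1.e+00] F [ 1.7  1.6 -1.8] M [ 0.25 -0.09  0.01] gap 0.0379 j [ 0.43  0.16 -0.36 -0.   -1.05 -0.37]
shift cm [-1.36  0.38  3.16] rot [ 0.001  0.    -0.006] rows >= 0.8
```

>>> play_rows(plan="-1 0.3 1 0 0 0 1;-1 0.3 3 0 0 0 1;-1 0.3 3.2 0 0 0 1;-1 0.3 3.2 0 0 0 1;-1 0.3 3.2 0 0 0 1")

```text
time_s: 23.85
ee_pos: [0.5318, 0.04, 0.1501]
tcp_rot: [0.0, 0.725, -0.689, -0.0]
ft_force: [-0.2, -1.1, -1.4]
finger_gap: 0.0377
```

```bash
python3 - <<'E'
from h import *
st();goal([.5288,.0451,.105],-176.7);snap("wrist","w16");snap("scene","s16");snap("top","t16")
crop("s16",240,140,370,250,5,"s16c")
E
```

```text
t 23.85 pos [0.5318 0.04   0.1501] yaw_y -177.05 z [-7.e-04 -7.e-04 -1.e+00] F [-0.2 -1.1 -1.4] M [ 0.08 -0.13 -0.03] gap 0.0377 j [ 0.44  0.19 -0.41  0.   -0.97 -0.39]
shift cm [-0.53  0.27  4.51] rot [ 0.001 -0.001 -0.006] rows >= 1.1
```

View pics/w16.png

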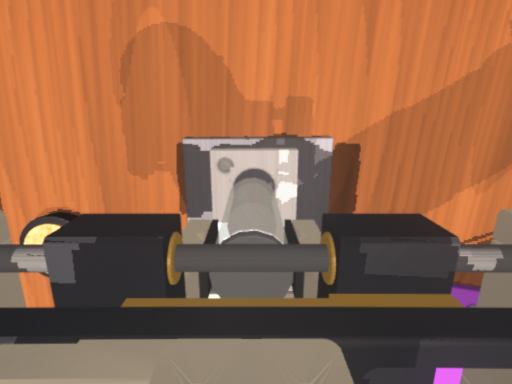

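View pics/s16c.png

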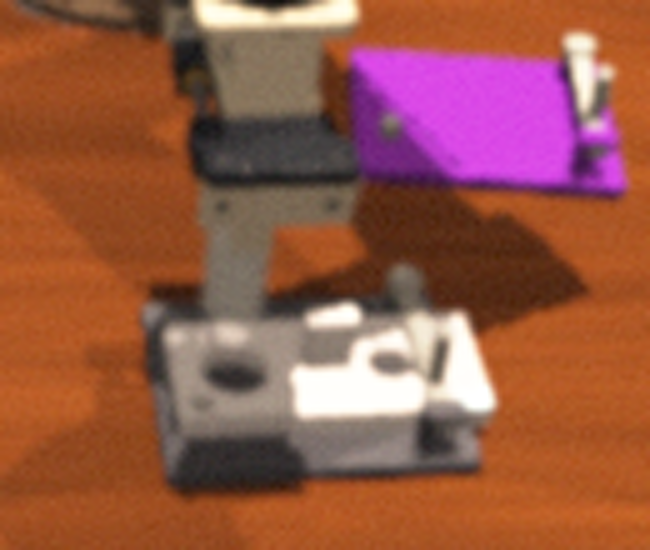

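>>> play_rows(plan="-0.5 0.28 1 0 0 -0.006 1;-0.5 0.28 3 0 0 -0.006 1;-0.5 0.28 4.2 0 0 -0.006 1;-0.5 0.28 4.2 0 0 -0.006 1;-0.5 0.28 4.2 0 0 -0.006 1")

```text
time_s: 24.42
ee_pos: [0.5281, 0.0451, 0.1073]
tcp_rot: [0.001, 0.727, -0.686, -0.0]
ft_force: [-0.0, 0.1, -2.0]
finger_gap: 0.0377
```

>>> play_rows(plan="0 0 0 0 0 0 1")

```text
time_s: 24.5
ee_pos: [0.529, 0.0454, 0.1085]
tcp_rot: [-0.0, 0.727, -0.686, 0.0]
ft_force: [-0.1, 0.3, -2.1]
finger_gap: 0.0374
```

```bash
python3 - <<'E'
from h import *
st();goal([.5288,.0451,.095],-176.7);im,c=snap("wrist","w17");snap("scene","s17")
crop("s17",240,140,370,250,5,"s17c");crop("w17",150,100,350,250,4,"w17c")
E
```

```text
t 24.50 pos [0.529  0.0454 0.1085] yaw_y -176.68 z [ 8.e-04  0.e+00 -1.e+00] F [-0.1  0.3 -2.1] M [ 0.08 -0.13 -0.02] gap 0.0374 j [ 0.46  0.23 -0.46  0.   -0.87 -0.4 ]
shift cm [0.03 0.02 1.35] rot [-0.001 -0.     0.   ] rows >= 0.3
```

View pics/w17c.png

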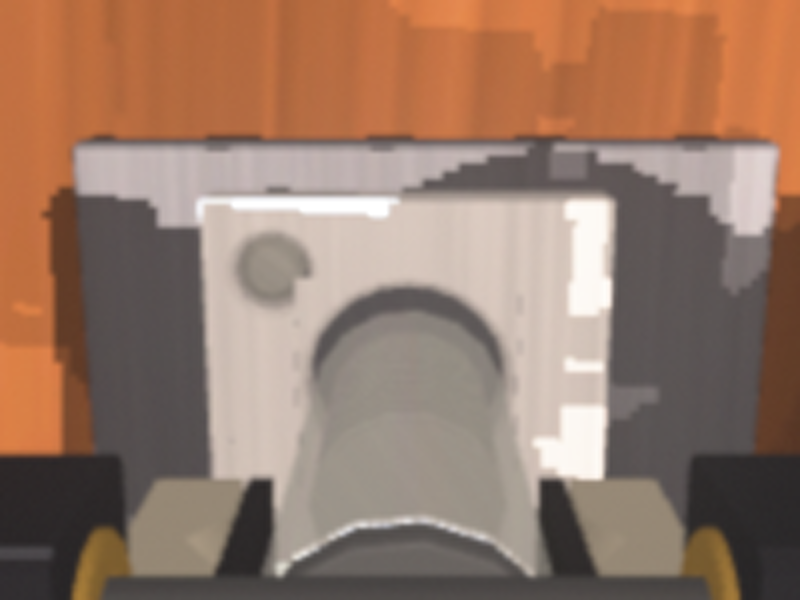

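View pics/s17c.png

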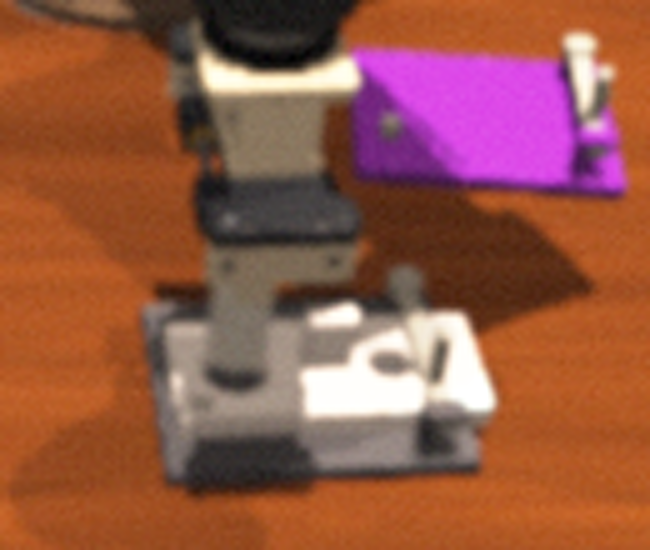

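>>> play_rows(plan="0 0 0.4 0 0 0 1;0 0 0.8 0 0 0 1;0 0 1.2 0 0 0 1;0 0 1.6 0 0 0 1;0 0 1.6 0 0 0 1")

```text
time_s: 25.02
ee_pos: [0.5279, 0.0451, 0.0909]
tcp_rot: [0.001, 0.727, -0.686, -0.0]
ft_force: [-0.3, -0.4, -3.9]
finger_gap: 0.0378
```

```bash
python3 - <<'E'
from h import *
st()
E
```

```text
t 25.02 pos [0.5279 0.0451 0.0909] yaw_y -176.70 z [-1.5e-03 -5.0e-04 -1.0e+00] F [-0.3 -0.4 -3.9] M [ 0.08 -0.    0.04] gap 0.0378 j [ 0.46  0.25 -0.48 -0.   -0.83 -0.4 ]
```

Inside the opening (foot about 5 mm below the plate top), no contact force. Lower on.

>>> play_rows(plan="0 -0.05 0.3 0 0 0 1;0 -0.05 0.6 0 0 0 1;0 -0.05 0.9 0 0 0 1;0 -0.05 1 0 0 0 1;0 -0.05 1 0 0 0 1")

```text
time_s: 25.43
ee_pos: [0.5288, 0.0453, 0.0815]
tcp_rot: [0.0, 0.727, -0.686, -0.0]
ft_force: [-0.8, -0.1, -3.5]
finger_gap: 0.0376
```

>>> play_rows(plan="0 0 0.1 0 0 0 1;0 0 0.2 0 0 0 1;0 0 0.2 0 0 0 1")

```text
time_s: 25.68
ee_pos: [0.529, 0.0453, 0.0798]
tcp_rot: [0.0, 0.727, -0.686, -0.0]
ft_force: [-0.2, -0.3, -3.0]
finger_gap: 0.0372
```

```bash
python3 - <<'E'
from h import *
st()
E
```

```text
t 25.68 pos [0.529  0.0453 0.0798] yaw_y -176.69 z [-1.e-04  0.e+00 -1.e+00] F [-0.2 -0.3 -3. ] M [ 0.06 -0.04  0.  ] gap 0.0372 j [ 0.46  0.27 -0.49 -0.   -0.81 -0.4 ]
```

>>> play_rows(plan="0 0 0.05 0 0 0 1;0 0 0.1 0 0 0 1;0 0 0.1 0 0 0 1")

```text
time_s: 25.93
ee_pos: [0.5292, 0.0453, 0.0794]
tcp_rot: [-0.0, 0.727, -0.686, 0.0]
ft_force: [-1.6, 0.2, 3.4]
finger_gap: 0.0376
```

```bash
python3 - <<'E'
from h import *
st()
E
```

```text
t 25.93 pos [0.5292 0.0453 0.0794] yaw_y -176.67 z [ 4.e-04 -0.e+00 -1.e+00] F [-1.6  0.2  3.4] M [-0.    0.65  0.09] gap 0.0376 j [ 0.46  0.27 -0.49  0.   -0.81 -0.4 ]
```

>>> play_rows(plan="0 0 0 0 0 0 0;0 0 0 0 0 0 -0.3;0 0 0 0 0 0 -0.5;0 0 0 0 0 0 -0.5;0 0 0 0 0 0 -0.5")

```text
time_s: 26.35
ee_pos: [0.5291, 0.0454, 0.079]
tcp_rot: [-0.0, 0.727, -0.686, 0.0]
ft_force: [-0.6, 0.0, 0.0]
finger_gap: 0.0632
```

>>> play_rows(plan="0 0 -2 0 0 0 -0.5;0 0 -5 0 0 0 -0.5;0 0 -9 0 0 0 -0.5;0 0 -13 0 0 0 -0.5;0 0 -16 0 0 0 -0.5")

```text
time_s: 26.77
ee_pos: [0.5296, 0.0453, 0.2424]
tcp_rot: [-0.001, 0.727, -0.686, 0.001]
ft_force: [1.7, 0.1, -0.1]
finger_gap: 0.0656
```

>>> play_rows(plan="-3 3 -2 0 0 0 -0.5;-7 5 -2 0 0 0 -0.5;-10 5 -2 0 0 0 -0.5;-10 5 -2 0 0 0 -0.5;-10 5 -2 0 0 0 -0.5")

```text
time_s: 27.18
ee_pos: [0.4729, 0.1439, 0.2593]
tcp_rot: [-0.0, 0.728, -0.685, 0.0]
ft_force: [0.1, -0.1, -0.2]
finger_gap: 0.0656
```

```bash
python3 - <<'E'
from h import *
st();snap("wrist","w18");snap("scene","s18");snap("top","t18")
crop("s18",240,150,360,250,6,"s18c");crop("t18",160,110,360,220,4,"t18c")
E
```

```text
t 27.18 pos [0.4729 0.1439 0.2593] yaw_y -176.50 z [ 7.e-04  7.e-04 -1.e+00] F [ 0.1 -0.1 -0.2] M [ 0.03 -0.03 -0.03] gap 0.0656 j [ 0.69  0.04 -0.32 -0.   -1.21 -0.63]
```

View pics/w18.png

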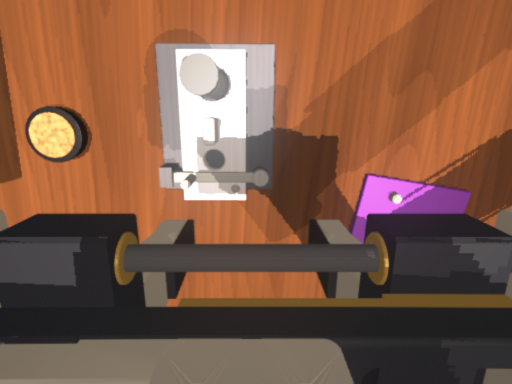

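View pics/s18c.png

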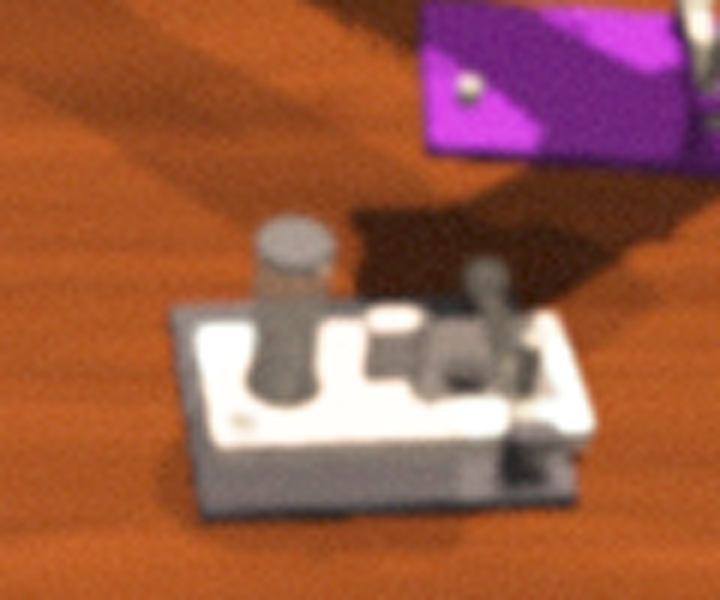

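View pics/t18c.png

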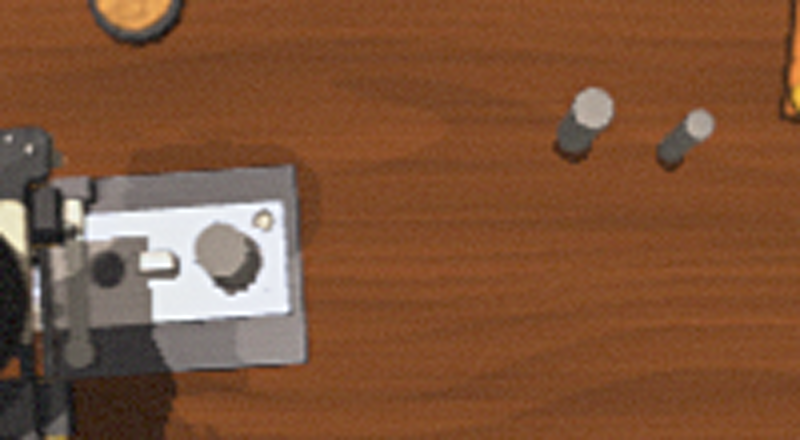

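```bash
python3 - <<'E'
from h import *
_,ct,_=load("t18");_,cs,_=load("s18");_,cw,_=load("w18")
T=((223+.5)/4+160-.5,(248+.5)/4+110-.5);S=((295+.5)/6+240-.5,(243+.5)/6+150-.5)
x,e=tri([(ct,T),(cs,S),(cw,(200,75))]);print("cap",x.round(4),np.round(e,4),"expected [.5288 .0451 .122]")
# bar: pivot top z~.043, bar end near catch at z~.0385
p=onz(cw,[(260,178)],.043)[0];q=onz(cw,[(180,177.5)],.0385)[0];d=q-p;print("bar angle - rack yaw",np.arctan2(d[1],d[0])-.057,np.linalg.norm(d))
crop("w18",150,30,290,210,4,"w18c")
E
```

```text
cap [0.529  0.0443 0.1212] [0.0015 0.0007 0.0017] expected [.5288 .0451 .122]
bar angle - rack yaw 0.0077028189192296995 0.10570924455304065
```

View pics/w18c.png

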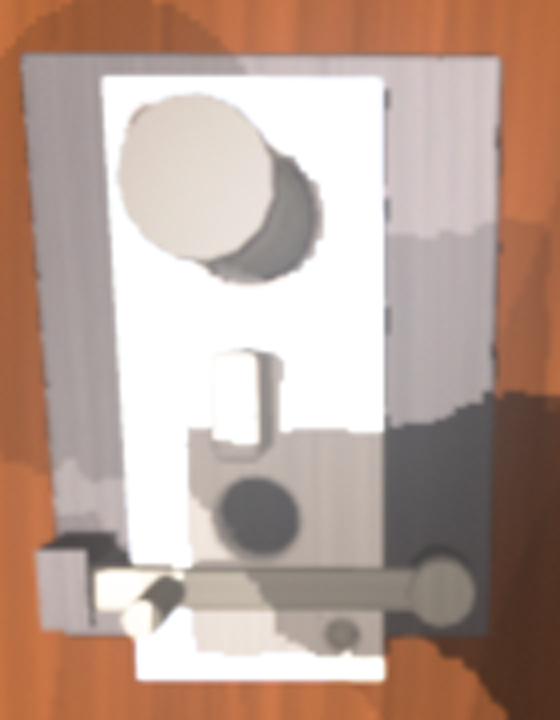

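All checks agree: the cap is at the expected height and place, the bar reads about 0.01 rad, and the plate is over both pins. Handing in.

```bash
python3 - <<'E'
from rig import ctrl
print(ctrl.hand_in())
E
```

```text
the job is handed in; nothing more can be done
None
```

The job is done and handed in at about 27 s of the 72 s allowed; the hand-in reports no verdict. I swung the grey rack's bar out to about 1.6 rad and lowered the plate over both pins. I then swung the bar back against its post and stood the widest tube in the wide opening.

What the last checks showed:
- **Plate:** when the plate touched the base, the tool height (37.2 mm) put its underside at 12.0 mm. Both pins showed in their holes.
- **Bar:** about 0.01 rad from closed and under the catch's lip. When closing, it stopped against the post at 0.00 rad.
- **Tube:** the cap's centre measured (0.529, 0.044, 0.121) m, against an expected (0.529, 0.045, 0.122) m. The tool height at release put the foot on the base.
- **Other things:** the two remaining tubes look unmoved in the top view, and I saw no sign that anything else had moved. I measured no positions for the scale, bell, stamp or sponge cup.

Two small disagreements, neither of which affected the fit:
- Hole and pin distances seen by the wrist camera came out up to about 1% short (1–2 mm). I relied on relative measurements instead.
- The three views of the cap differed by up to 1.7 mm.

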